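# Touch off a bottle conditioning block, pry its cover and load it

### The arm

A 6-joint arm with a two-finger parallel gripper is mounted at the origin on the work surface. World frame = base frame: x ahead of the robot, y to its left, z up, the work surface at z = 0. Lengths are in m, angles in rad, forces in N, time in s.
With the tool pointing down it reaches from about 0.3 to 0.775 m from the base axis. Payload 14.6 kg.
Tool frame: the origin (TCP) lies between the finger pads; the fingertips stand 19 mm ahead of it and the grasp point (between the pads) is the TCP; z points along the fingers, y is the direction in which the jaws open and shut (so a half turn about z gives the same grasp; the last joint's range is limited). The gripper opens to 94 mm and grips with 3 to 60 N. Pads are 16 mm wide; open, the fingers measure 119 mm over their backs; the gripper's body (75 mm by 177 mm) begins 78 mm behind the grasp point.
Start: joints at [1.166, 0.3, 1.521, -0, 1.321, -0.067], TCP at [0.182, 0.519, 0.224] pointing down, gripper open.
Joint ranges: [-3.03, 3.03], [-0.79, 2.21], [0.23, 2.52], [-1.04, 4.18], [0, 3.07], [-2.55, 2.55]. Speed limits (rad/s): [2.22, 2.22, 2.57, 3.14, 3.14, 3.14].

### API

Orientations are given as [roll, pitch, yaw] about the fixed x, y, z axes, in that order (R = Rz(yaw) Ry(pitch) Rx(roll)).
In Python, from station import telemetry, vision, ctrl gives the robot as it stands. The module is installed in compiled form; this text tells all that it offers.
- The arm moves only by the shell command python3 -m creep 'ROWS' [FORCE]. ROWS is JSON, a list of rows, each a list of 3 entries, a list of its own where there are three numbers: the shift along the tool's x, y, z in units of 50 mm (1.0 is 50 mm), then the turn about the tool's z in units of 8 degrees (1.0 is 8 degrees), then the opening, from 0 (shut) to 1 (fully open). In form: [[[tx, ty, tz], twist, gripper], ...]. A call has 1 to 12 rows; each row is the pose to reach, as a shift and turn from the pose commanded when the call began, along the tool's axes at that moment; what a row does not reach only later rows make up. A row lasts 1/10 s, in which the tool goes at most 50 mm and 8.59 degrees, less where a joint would pass 70% of its speed; a pose out of reach is approached as far as the arm can. A call with a gripper value outside its range is refused whole. The fingers move at their own pace and stop on an object; FORCE is the grip in N (left out, the last holds). Time passes only in rows, so rows that repeat a pose let the fingers close. It gives the time, the measured TCP pose, the force and the opening at its end, in the units of the state.
- telemetry.get_obs(): the state, without advancing time (a new reading comes with each control period).
- vision.camera(name): name is "side" or "top" or "wrist"; returns a dict with "img" (384x512x3 uint8, red, green, blue), "depth" (384x512 float32, m along the optical axis (not along the pixel's ray), 0 where there is no reading), "vertical_fov" (degrees; the focal length in pixels is half the picture's height over the tangent of half this angle, whatever the lens; pixels are square), "cx", "cy" (the principal point, pixels), "extrinsics" (4x4, takes a point from camera to world coordinates); the wrist camera has in their place "hand_eye" (4x4, takes a point from camera to tool coordinates, whose origin is the TCP and whose axes are the flange's). Camera axes: x right, y down, z forward; pixel columns grow to the right and rows downward; lengths in m; the calibration is good to about 2 mm. The wrist camera is an equidistant fisheye: a pixel r from the principal point sees the ray r / f radians off the axis. A picture is of the moment at which its call begins: read the wrist's pose just before it.
- ctrl.hand_in(): hands the job in, once; it reports no verdict.
The state is a dict: "time_s": time; "qpos": joint angles; "joint_vel": joint speeds; "tau": joint torques, N m; "ee_pos": TCP position; "eef_rot": TCP orientation; "force": force on the tool from outside, world axes, zero at the start; "moment": the same for the moment, N m; "grip_width": finger opening in m.
Only numpy, scipy, OpenCV 4.12 (cv2) and the standard library are available. Lean on these libraries where they do the work, as an engineer would, in place of code of your own. Each camera call takes 0.05 s, during which the arm holds its last target.

### The job

Locate the aluminium conditioning block first: with the touch probe from its stand, touch its three brass pads gently but firmly enough for the sprung stylus to give a little, first the pad on the short end facing the robot, then the one on the long open side nearer the robot, then the one farther away on that side. Then pry the edge of the tight cover up by some 3 to 5 cm with the thin blade of the spatula, open it all the way, stand every short green bottle that is on the bench upright in a pocket of its own, and close the cover fully. Leave the probe standing in its stand and the spatula lying flat on its steel tray, and do not disturb the other glassware.

Things in the scene. Friction and masses are not known exactly. Their poses are not given: they have to be found in the camera images.
- block: Fixed aluminium block with hinged cover. Origin under its centre on the bench, z up. Slab 250 (x) x 160 (y) mm, top at z 40 mm; on it a dark plate 204 x 72 mm, top at z 55 mm, with four square pockets 43 mm wide, 15 mm deep (floors at z 40), centres at x = -75, -25, 25, 75 mm, y = 0. Its +x points away from the robot within 12 degrees; hinge along its +y long side.
- datum_1: Brass touch pad 18 x 18 mm on the block's short end that faces the robot, standing 4 mm proud of the slab. Origin at the centre of its outer face, which looks along the block's -x; at (-129, -30, 25) mm in the block's frame.
- datum_2: Brass touch pad 18 x 18 mm on the block's long -y side (the side away from the hinge), 4 mm proud, nearer the robot. Origin at the centre of its outer face, which looks along the block's -y; at (-80, -84, 25) mm in the block's frame.
- datum_3: The same kind of pad on the same side, farther from the robot, at (80, -84, 25) mm in the block's frame, looking along the block's -y.
- cover (a joint): Angle of the cover in rad: 0 shut, 1.65 fully open (stop). Stiff hinge (0.12 N m of friction): it stays wherever it is left. Opening it from shut takes about 1.6 N upward at the edge.
- cover_mid (a point): On the grey cover: box 216 x 132 x 62 mm, 4 mm walls, open below, no handle. This point: mid hinge line, at (0, 66, 48) mm in the block's frame, hinge along the block's x; frame turns with the cover. Shut, it reaches 132 mm along the block's -y and 62 mm up; under its lower edge an 8 mm gap above the slab (z 40 to 48 mm) runs along the -y side; behind that wall are 26 mm to the pocket plate.
- stand: Fixed black stand for the probe, 70 x 70 x 75 mm, with a square hole 20 mm wide down its middle. Origin under its centre.
- probe: Touch probe, loose, upright in the stand at the start. Origin where the ball at the stylus tip rests; z points up along the handle. Flange 30 mm across from 60 to 66 mm above the origin (it rests on the stand's top), black square handle 22 x 22 mm from 66 to 128 mm. Mass 0.14 kg. In the stand its origin is 15 mm above the bench.
- stylus: The probe's sprung stylus, a steel rod 5 mm thick hanging 64 mm below the flange. Origin at its pivot at the underside of the flange. It gives sideways at the ball by about 1.2 mm per N.
- probe_ball (a point): Centre of the white ball, 8 mm across, at the tip of the stylus.
- tool_tray: Fixed flat steel tray 220 (x) x 100 (y) x 2 mm. Origin under its centre.
- spatula: Spatula, loose, lying on the tray, 0.07 kg. Black handle 80 (x) x 16 (y) x 24 mm (z); origin under the handle's centre; z up. The steel blade leaves the handle along its +x: 22 mm wide, 3 mm thick, its middle 9.5 mm above the origin, its tip 140 mm ahead of the origin.
- bottle_1: Short green glass bottle, loose, upright at the start: body 36 mm across up to 44 mm, then a neck 20 mm across and a lip 26 mm across, 62 mm tall in all, about 0.09 kg. Origin at the centre of its foot. It may be absent. In a pocket it stands on the floor 40 mm above the bench.
- bottle_2: Short green glass bottle, loose, upright at the start: body 36 mm across up to 44 mm, then a neck 20 mm across and a lip 26 mm across, 62 mm tall in all, about 0.09 kg. Origin at the centre of its foot. It may be absent. In a pocket it stands on the floor 40 mm above the bench.
- bottle_3: Short green glass bottle, loose, upright at the start: body 36 mm across up to 44 mm, then a neck 20 mm across and a lip 26 mm across, 62 mm tall in all, about 0.09 kg. Origin at the centre of its foot. It may be absent. In a pocket it stands on the floor 40 mm above the bench.
- bottle_4: Short green glass bottle, loose, upright at the start: body 36 mm across up to 44 mm, then a neck 20 mm across and a lip 26 mm across, 62 mm tall in all, about 0.09 kg. Origin at the centre of its foot. It may be absent. In a pocket it stands on the floor 40 mm above the bench.
- tall_jar: Bystander, not to be disturbed: white jar 48 mm across, 100 mm tall, red cap.
- dish: Bystander, not to be disturbed: open glass dish 70 mm across, 15 mm tall.
- beaker: Bystander, not to be disturbed: glass beaker 100 mm across, 120 mm tall.
- flask: Bystander, not to be disturbed: slender-necked glass flask, foot 76 mm across, 180 mm tall.
- amber_bottle: Bystander, not to be disturbed: amber bottle 60 mm across, 130 mm tall.
- cap_ring: Bystander, not to be disturbed: white plastic ring 32 mm across, 14 mm tall.
- mortar: Bystander, not to be disturbed: white ceramic bowl 90 mm across, 60 mm tall.
Mind the look-alikes: they are no part of the job. What is shaped like the spatula but blue is not meant.

How it is judged:
On the way, in this order (a step that is already met when the one before it is completed fails the run):
1. the probe's stylus touches the pad on the end facing the robot (over 0.8 N) (contact force between stylus and datum_1 above 0.8 N and distance between probe_ball and stand above 0.1 m), for 0.1 s.
2. then it touches the nearer pad on the long side (contact force between stylus and datum_2 above 0.8 N and distance between probe_ball and stand above 0.1 m), for 0.1 s.
3. then it touches the farther pad on the long side (contact force between stylus and datum_3 above 0.8 N and distance between probe_ball and stand above 0.1 m), for 0.1 s.
4. the cover has been levered up by at least 0.2 rad with the spatula under it (value of joint cover between 0.2 and 0.8 rad and contact force between spatula and block above 0.3 N and height (world z) of spatula above 0.055 m), for 0.1 s.
5. the cover is open all the way (over 1.45 rad) (value of joint cover above 1.45 rad), for 0.2 s.
6. with the cover open (over 1.3 rad), every green bottle stands in a pocket (value of joint cover above 1.3 rad and (x of bottle_1 in the frame of block between -0.08 and -0.07 m or x of bottle_1 in the frame of block between -0.03 and -0.02 m or x of bottle_1 in the frame of block between 0.02 and 0.03 m or x of bottle_1 in the frame of block between 0.07 and 0.08 m) and y of bottle_1 in the frame of block between -0.005 and 0.005 m and height (world z) of each of bottle_1, bottle_2, bottle_3, bottle_4 below 0.045 m and angle between each of bottle_1, bottle_2, bottle_3, bottle_4's own z axis and vertical below 0.1 rad and (x of bottle_2 in the frame of block between -0.08 and -0.07 m or x of bottle_2 in the frame of block between -0.03 and -0.02 m or x of bottle_2 in the frame of block between 0.02 and 0.03 m or x of bottle_2 in the frame of block between 0.07 and 0.08 m) and y of bottle_2 in the frame of block between -0.005 and 0.005 m and (x of bottle_3 in the frame of block between -0.08 and -0.07 m or x of bottle_3 in the frame of block between -0.03 and -0.02 m or x of bottle_3 in the frame of block between 0.02 and 0.03 m or x of bottle_3 in the frame of block between 0.07 and 0.08 m) and y of bottle_3 in the frame of block between -0.005 and 0.005 m and (x of bottle_4 in the frame of block between -0.08 and -0.07 m or x of bottle_4 in the frame of block between -0.03 and -0.02 m or x of bottle_4 in the frame of block between 0.02 and 0.03 m or x of bottle_4 in the frame of block between 0.07 and 0.08 m) and y of bottle_4 in the frame of block between -0.005 and 0.005 m), for 0.3 s.
At the end, for the whole second after the job is handed in: Cover shut (within 0.03 rad); every green bottle upright on a pocket floor (within 5 mm of its centre); probe upright in its stand (within 10 mm, 6 mm in height); spatula flat on the tray (handle centre within 75 mm of the tray centre, 45 mm of its long centre line) (value of joint cover below 0.03 rad and (x of bottle_1 in the frame of block between -0.08 and -0.07 m or x of bottle_1 in the frame of block between -0.03 and -0.02 m or x of bottle_1 in the frame of block between 0.02 and 0.03 m or x of bottle_1 in the frame of block between 0.07 and 0.08 m) and y of bottle_1 in the frame of block between -0.005 and 0.005 m and height (world z) of each of bottle_1, bottle_2, bottle_3, bottle_4 below 0.045 m and angle between each of bottle_1, bottle_2, bottle_3, bottle_4, probe's own z axis and vertical below 0.1 rad and (x of bottle_2 in the frame of block between -0.08 and -0.07 m or x of bottle_2 in the frame of block between -0.03 and -0.02 m or x of bottle_2 in the frame of block between 0.02 and 0.03 m or x of bottle_2 in the frame of block between 0.07 and 0.08 m) and y of bottle_2 in the frame of block between -0.005 and 0.005 m and (x of bottle_3 in the frame of block between -0.08 and -0.07 m or x of bottle_3 in the frame of block between -0.03 and -0.02 m or x of bottle_3 in the frame of block between 0.02 and 0.03 m or x of bottle_3 in the frame of block between 0.07 and 0.08 m) and y of bottle_3 in the frame of block between -0.005 and 0.005 m and (x of bottle_4 in the frame of block between -0.08 and -0.07 m or x of bottle_4 in the frame of block between -0.03 and -0.02 m or x of bottle_4 in the frame of block between 0.02 and 0.03 m or x of bottle_4 in the frame of block between 0.07 and 0.08 m) and y of bottle_4 in the frame of block between -0.005 and 0.005 m and horizontal distance between probe and stand below 0.01 m and height (world z) of probe below 0.021 m and horizontal distance between spatula and tool_tray below 0.075 m and y of spatula in the frame of tool_tray between -0.045 and 0.045 m and height (world z) of spatula below 0.008 m and angle between spatula's own z axis and vertical below 0.15 rad); the robot touches nothing.
It fails at once if the stylus is pressed against the block with more than 12 N (contact force between stylus and block above 12 N).
It fails at once if a bystander is moved by more than 30 mm (distance of any of tall_jar, dish, beaker, flask, amber_bottle, cap_ring, mortar from where it was at the start of the episode above 0.03 m).
Of bottle_1, bottle_2, bottle_3, bottle_4 only 2 to 4 are there at a start; the rules pass over those that are not, and their reading is None.
At some moment in a run one of spatula may be knocked a few centimetres aside while the robot is not near it.
It also fails if it takes over 210 s, if anything falls off the work surface, if the arm or the gripper's body presses on something with over 40 N, if the wrist force passes 120 N, or if a joint passes its speed limit or range.

## Working session

There is one attempt and no reset: what is moved stays moved. The work goes in short steps, Python scripts to look and compute and a shell command to move; the robot and the scene stay as the last step left them, time stands still between calls to the robot, and variables do not carry over. Pictures are saved under pics/ and viewed, and the job is handed in when it is done.

```bash
ls; mkdir -p pics; cat > h.py <<'E'
import numpy as np, cv2, json
from station import telemetry, vision, ctrl
from scipy.spatial.transform import Rotation as R
def pose():
    o=telemetry.get_obs(); T=np.eye(4); T[:3,:3]=R.from_euler('xyz',o['eef_rot']).as_matrix(); T[:3,3]=o['ee_pos']; return T
def cam(n):
    T=pose(); c=vision.camera(n)
    c['f']=192/np.tan(np.radians(c['vertical_fov'])/2)
    c['fish']=n=='wrist'
    c['E']=T@np.array(c['hand_eye']) if n=='wrist' else np.array(c['extrinsics'])
    return c
def rays(c,u,v):
    x=(np.asarray(u,float)-c['cx'])/c['f']; y=(np.asarray(v,float)-c['cy'])/c['f']
    if c['fish']:
        r=np.hypot(x,y); s=np.where(r>1e-9,np.tan(r)/np.maximum(r,1e-9),1); x=x*s;y=y*s
    return np.stack([x,y,np.ones_like(x)],-1)
def pt(c,u,v,d=None):
    if d is None: d=c['depth'][int(round(v)),int(round(u))]
    return (c['E']@np.append(rays(c,u,v)*d,1))[:3]
def onz(c,u,v,z):
    r=c['E'][:3,:3]@rays(c,u,v); o=c['E'][:3,3]; return o+r*(z-o[2])/r[2]
def cloud(c):
    v,u=np.mgrid[0:384,0:512]; p=rays(c,u,v)*c['depth'][...,None]
    return p@c['E'][:3,:3].T+c['E'][:3,3]
def proj(c,p):
    q=np.linalg.inv(c['E'])@np.append(p,1); x,y=q[0]/q[2],q[1]/q[2]
    if c['fish']:
        r=np.hypot(x,y); s=np.arctan(r)/max(r,1e-9); x*=s;y*=s
    return x*c['f']+c['cx'],y*c['f']+c['cy']
def save(c,n,crop=None,k=1):
    im=c['img'][...,::-1]
    if crop: im=im[crop[1]:crop[3],crop[0]:crop[2]]
    cv2.imwrite('pics/'+n,cv2.resize(im,None,fx=k,fy=k,interpolation=cv2.INTER_CUBIC))
def mv(dx,dy,dz):
    "world shift -> tool units"
    return np.round(pose()[:3,:3].T@np.array([dx,dy,dz])/0.05,3)
E
python3 - <<'E'
from h import *
print(telemetry.get_obs())
for n in('top','side','wrist'):
    c=cam(n); save(c,n+'0.png',k=1.5); print(n,c['vertical_fov'],c['cx'],c['cy'],np.round(c['E'],3).tolist())
    if n=='wrist': print(c['hand_eye'])
E
```

```text
pics
{'time_s': 0.0, 'qpos': array([ 1.16637478e+00,  3.00484957e-01,  1.52162168e+00, -4.60716437e-06,
        1.32066729e+00, -6.66205368e-02]), 'joint_vel': array([ 0.00020777, -0.00015984,  0.00142272,  0.00157785, -0.00183003,
       -0.00045689]), 'tau': array([ 1.73142425e-04, -5.31802583e+01, -3.52741778e+01,  7.08356104e-02,
        2.43748137e-02, -1.00737564e-04]), 'ee_pos': array([0.18219341, 0.51868234, 0.22386153]), 'eef_rot': array([-3.14041370e+00, -7.41864481e-05,  2.80379274e+00]), 'force': array([ 0.53655855, -0.79152098,  0.8864047 ]), 'moment': array([ 0.00194175, -0.03303181, -0.02066604]), 'grip_width': 0.09424490353646561}
top 53.71693731387938 253.82503934753944 201.4001294261821 [[0.063, -0.975, 0.215, 0.271], [-0.998, -0.061, 0.014, -0.059], [-0.001, -0.215, -0.977, 1.366], [0.0, 0.0, 0.0, 1.0]]
side 50.36681703525139 258.32153263639765 191.59838183173812 [[-0.998, -0.01, 0.058, 0.439], [-0.054, 0.506, -0.861, 1.151], [-0.021, -0.862, -0.506, 0.781], [0.0, 0.0, 0.0, 1.0]]
wrist 65.70646984690485 251.44961928724058 189.68528658393126 [[0.332, 0.918, 0.216, 0.121], [0.943, -0.322, -0.079, 0.542], [-0.002, 0.23, -0.973, 0.386], [0.0, 0.0, 0.0, 1.0]]
[[-1.38946755e-04 -9.73106966e-01 -2.30353672e-01  6.57469384e-02]
 [ 9.99999009e-01  1.87523706e-04 -1.39536409e-03  1.20138282e-03]
 [ 1.40103529e-03 -2.30353637e-01  9.73105975e-01 -1.61750903e-01]
 [ 0.00000000e+00  0.00000000e+00  0.00000000e+00  1.00000000e+00]]
```

View pics/top0.png

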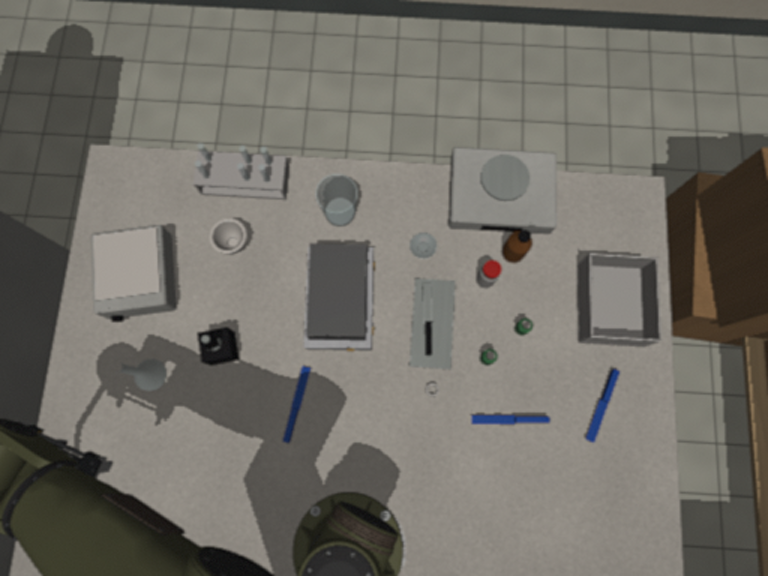

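View pics/side0.png

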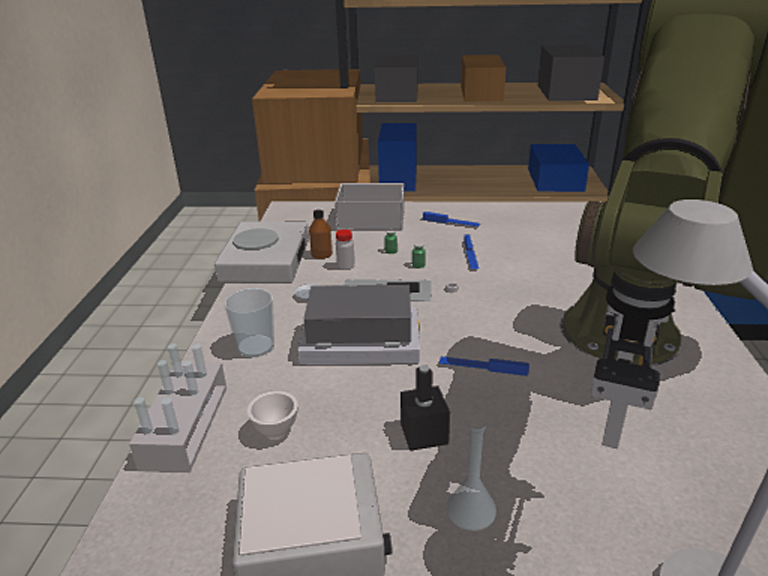

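View pics/wrist0.png

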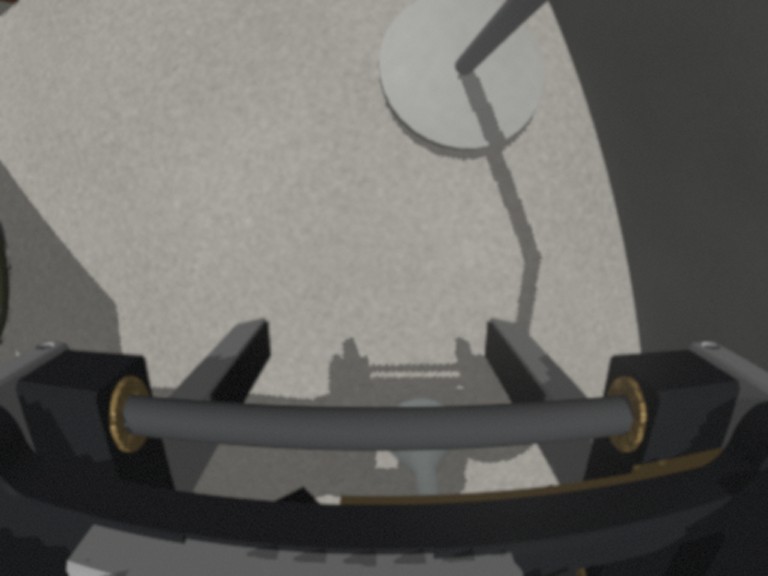

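The top view (1.5x pixels) shows:
- **Block:** cover at (338,290).
- **Stand and probe:** (217,345).
- **Tray and black spatula:** handle at (429,338).
- **Spatula look-alikes:** blue ones at (298,405), (510,420) and (603,405).
- **Green bottles:** (489,355) and (524,326).
- **Bystanders:** cap ring (432,387), jar (491,270), amber bottle (517,245), dish (423,245), beaker (338,200), mortar (229,236), flask (150,375).

Next I measure them.

```bash
python3 - <<'E'
from h import *
c=cam('top'); save(c,'topA.png',(170,140,370,300),4)
c2=cam('side'); save(c2,'sideA.png',(180,130,380,310),4)
P=cloud(c)
def q(n,u,v): print(n,np.round(pt(c,u/1.5,v/1.5),3))
for n,u,v in [('cov',338,290),('covNW',312,244),('covNE',366,244),('covSW',312,335),('covSE',362,335),('handle',429,338),('tray',440,300),('b1',489,352),('b2',524,323),('ring',432,387),('jar',491,268),('amber',519,236),('dish',423,245),('beaker',338,190),('mortar',229,225),('flask',150,375),('probe',210,340),('stand',222,352),('scale',505,165),('scaleL',130,260),('rack',245,175)]: q(n,u,v)
E
```

```text
cov [0.57  0.058 0.11 ]
covNW [0.675 0.127 0.109]
covNE [0.718 0.007 0.002]
covSW [0.463 0.108 0.111]
covSE [ 0.471 -0.003  0.106]
handle [ 0.486 -0.159  0.026]
tray [ 0.586 -0.184  0.002]
b1 [ 0.465 -0.307  0.001]
b2 [ 0.542 -0.392 -0.002]
ring [ 0.373 -0.174  0.   ]
jar [ 0.646 -0.289  0.102]
amber [ 0.718 -0.347  0.127]
dish [ 0.723 -0.135  0.008]
beaker [0.843 0.085 0.038]
mortar [0.733 0.345 0.042]
flask [0.356 0.481 0.047]
probe [0.433 0.323 0.145]
stand [0.416 0.314 0.076]
scale [ 0.921 -0.324  0.07 ]
scaleL [0.617 0.552 0.087]
rack [0.845 0.307 0.091]
```

View pics/topA.png

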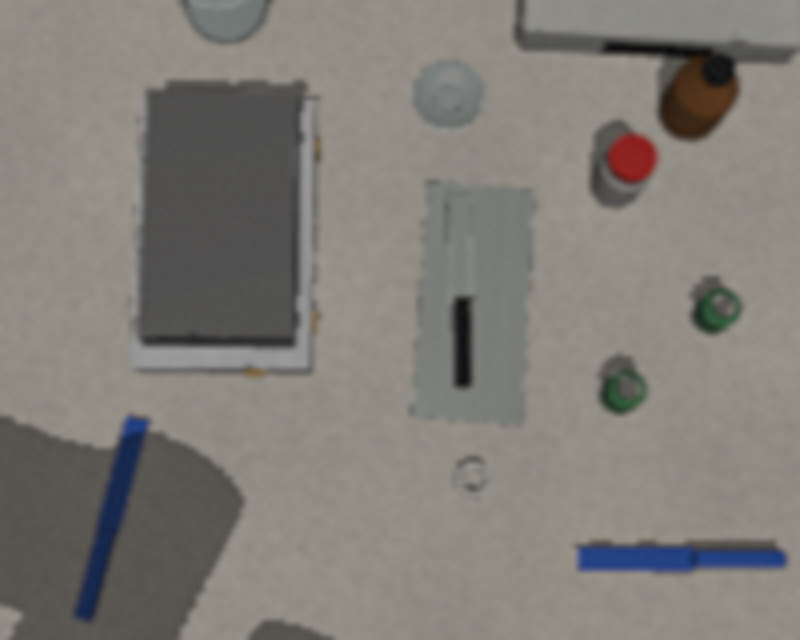

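View pics/sideA.png

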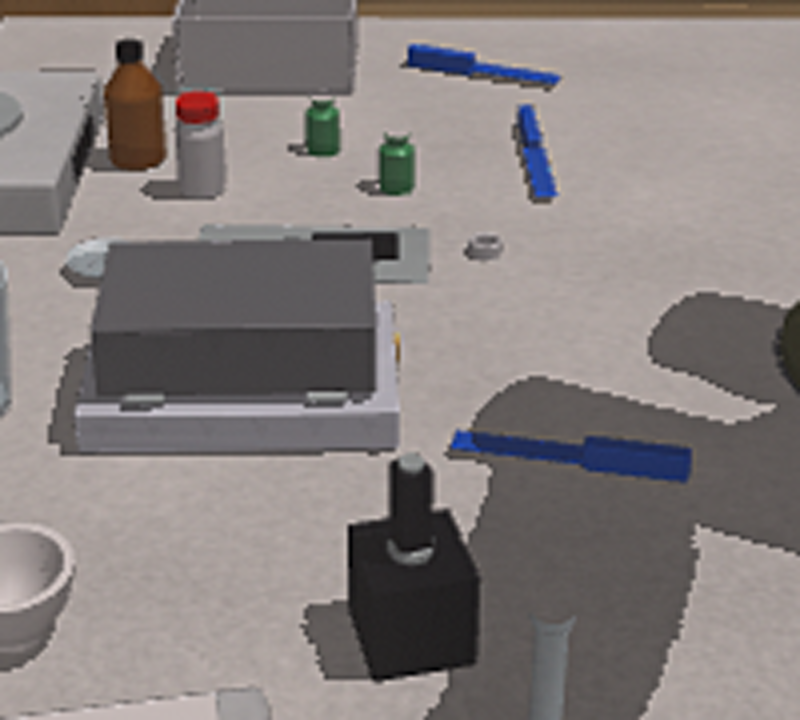

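```bash
cat > loc.py <<'E'
from h import *
def rect(m,z=None):
    m=m.astype(np.uint8); n,l,s,_=cv2.connectedComponentsWithStats(m)
    k=1+np.argmax(s[1:,4]); return l==k
def minrect(c,mask,z):
    v,u=np.nonzero(mask); ct=[]
    cn,_=cv2.findContours(mask.astype(np.uint8),cv2.RETR_EXTERNAL,cv2.CHAIN_APPROX_NONE)
    q=max(cn,key=len)[:,0].astype(float)
    w=onz_many(c,q[:,0],q[:,1],z)
    r=cv2.minAreaRect((w*1000).astype(np.float32)); 
    a=(w*1000).astype(np.float32)
    return r
def onz_many(c,u,v,z):
    r=rays(c,u,v)@c['E'][:3,:3].T; o=c['E'][:3,3]; return (o+r*((z-o[2])/r[:,2])[:,None])[:,:2]
def zone(c,P,b,z0,z1):
    return (P[...,0]>b[0])&(P[...,0]<b[1])&(P[...,1]>b[2])&(P[...,1]<b[3])&(P[...,2]>z0)&(P[...,2]<z1)&(c['depth']>0)
E
python3 - <<'E'
from loc import *
for n in ('top','side'):
    c=cam(n);P=cloud(c); hsv=cv2.cvtColor(c['img'],cv2.COLOR_RGB2HSV)
    m=rect(zone(c,P,(.42,.75,-.05,.2),.1,.12)); print(n,'cover',minrect(c,m,.11),np.median(P[m],0))
    m=rect(zone(c,P,(.35,.5,.2,.42),.068,.082)); print(n,'stand',minrect(c,m,.075),np.median(P[m],0))
    m=rect(zone(c,P,(.35,.5,.2,.42),.135,.15)); print(n,'probetop',minrect(c,m,.143),np.median(P[m],0),m.sum())
    m=rect(zone(c,P,(.4,.6,-.25,-.1),.02,.035)); print(n,'handle',minrect(c,m,.026),np.median(P[m],0),m.sum())
    g=(hsv[...,0]>50)&(hsv[...,0]<85)&(hsv[...,1]>90)
    k,l,s,ce=cv2.connectedComponentsWithStats(g.astype(np.uint8))
    for i in range(1,k):
        if s[i,4]>15: print(n,'green',s[i],ce[i],np.round(onz(c,*ce[i],.025),3))
E
```

```text
top cover ((570.5821533203125, 63.77042007446289), (213.9005126953125, 132.0113525390625), 3.5994956493377686) [0.5680964  0.063041   0.11008358]
top stand ((433.2922058105469, 335.3884582519531), (70.73522186279297, 71.88871765136719), 15.069645881652832) [0.42575414 0.32827635 0.07477407]
top probetop ((434.90814208984375, 333.67718505859375), (21.844715118408203, 22.287336349487305), 26.175495147705078) [0.4345036  0.33262128 0.14455627] 47
top handle ((488.98321533203125, -155.66217041015625), (82.99251556396484, 14.35686206817627), 2.526155710220337) [ 0.48745432 -0.15562483  0.02574546] 109
top green [345 215   7   7  27] [347.11111111 218.88888889] [ 0.523 -0.377  0.025]
top green [322 235   7   7  23] [323.86956522 238.86956522] [ 0.446 -0.296  0.025]
side cover ((574.213134765625, 73.85601806640625), (215.8799591064453, 147.8452606201172), 1.3271187543869019) [0.57401707 0.07631836 0.11012458]
side stand ((434.6806945800781, 340.54034423828125), (71.9107666015625, 79.67115020751953), 15.333321571350098) [0.43423947 0.34909443 0.07503141]
side probetop ((436.6044921875, 339.495849609375), (25.695560455322266, 33.18178939819336), 31.96949577331543) [0.43735665 0.34085384 0.14221859] 79
side handle ((488.36865234375, -149.3406219482422), (77.5345687866211, 22.0054931640625), 1.0416048765182495) [ 0.47736005 -0.15389144  0.02575992] 54
side green [257 156   7  13  54] [260.16666667 162.14814815] [ 0.531 -0.378  0.025]
side green [275 166   8  13  53] [278.96226415 171.69811321] [ 0.451 -0.293  0.025]
```

```bash
python3 - <<'E'
from h import *
T=pose();print(T[:3,3], mv(.40-T[0,3],.335-T[1,3],.30-T[2,3]))
E
```

```text
[0.18225813 0.51887957 0.22433544] [-5.327 -2.027 -1.513]
```

```bash
python3 -m creep '[[[0,0,-1.5],0,1],[[-1,-0.4,-1.5],0,1],[[-2,-0.8,-1.5],0,1],[[-3,-1.2,-1.5],0,1],[[-4,-1.6,-1.5],0,1],[[-5.33,-2.03,-1.5],0,1],[[-5.33,-2.03,-1.5],0,1],[[-5.33,-2.03,-1.5],0,1],[[-5.33,-2.03,-1.5],0,1],[[-5.33,-2.03,-1.5],0,1]]' 20; python3 - <<'E'
from h import *
c=cam('wrist'); save(c,'w1.png',k=1.5); print(pose()[:3,3],telemetry.get_obs()['force'])
for p in [(.434,.334,.143)]: print(np.array(proj(c,p))*1.5)
E
```

```text
time_s: 1.35
ee_pos: [0.3994, 0.3354, 0.2995]
eef_rot: [3.142, -0.0, 2.805]
force: [0.1, 0.4, 0.3]
grip_width: 0.094
[0.3992715  0.33558103 0.29950638] [ 0.21584038  0.10801512 -1.54035702]
[389.68147715 315.22903562]
```

View pics/w1.png

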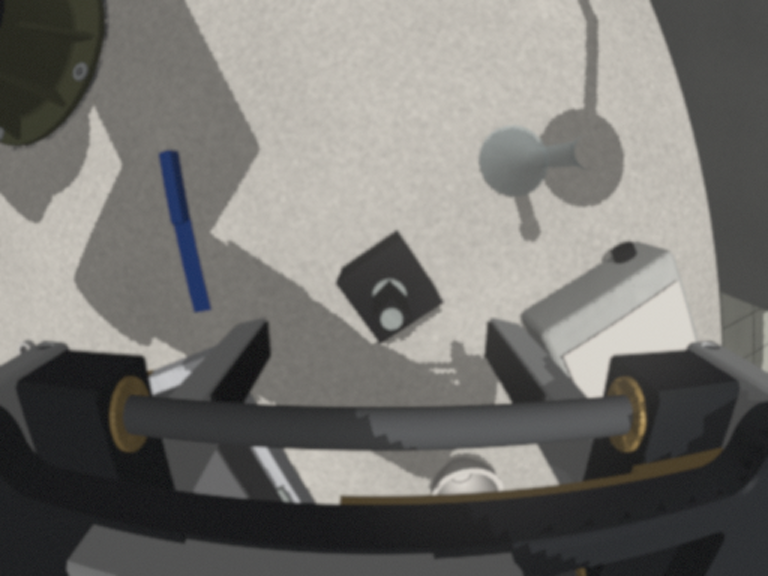

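```bash
python3 - <<'E'
from h import *
c=cam('wrist'); save(c,'w1c.png',(215,145,305,240),7)
P=cloud(c); m=(P[...,2]>.05)&(P[...,2]<.2)&(abs(P[...,0]-.434)<.08)&(abs(P[...,1]-.334)<.08)&(np.arange(384)[:,None]<235)
from loc import *
for z0,z1,z in((.068,.08,.075),(.136,.15,.143)):
    k=rect(m&(P[...,2]>z0)&(P[...,2]<z1)); print(minrect(c,k,z),np.median(P[k],0),k.sum())
E
```

```text
((433.5285339355469, 335.7459411621094), (71.70709991455078, 70.80949401855469), 15.201567649841309) [0.42378569 0.34250101 0.07642424] 1987
((434.015625, 334.4876708984375), (23.587692260742188, 22.5882625579834), 25.009235382080078) [0.43288949 0.33512095 0.14494128] 394
```

View pics/w1c.png

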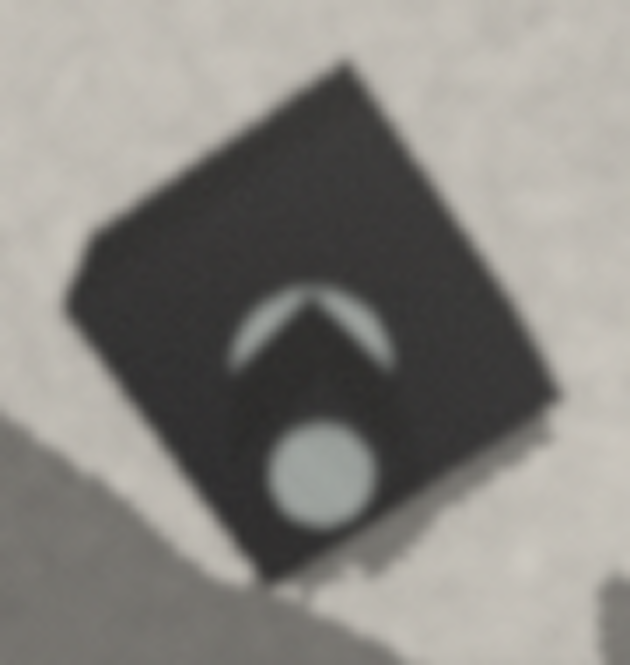

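```bash
python3 - <<'E'
from h import *
T=pose();print(mv(.434-T[0,3],.3347-T[1,3],.13-T[2,3]))
E
python3 -m creep '[[[-0.655,0.23,0],-1,1],[[-0.655,0.23,0],-2,1],[[-0.655,0.23,0],-3,1],[[-0.655,0.23,0],-4,1],[[-0.655,0.23,0],-5,1],[[-0.655,0.23,0],-5.56,1],[[-0.655,0.23,0],-5.56,1],[[-0.655,0.23,0],-5.56,1]]'
python3 - <<'E'
from h import *
T=pose();print(mv(.434-T[0,3],.3347-T[1,3],.13-T[2,3]))
from loc import *
c=cam('wrist'); save(c,'w2.png',k=1.5);P=cloud(c); m=(P[...,2]>.05)&(P[...,2]<.2)&(abs(P[...,0]-.434)<.08)&(abs(P[...,1]-.334)<.08)&(np.arange(384)[:,None]<235)
for z0,z1,z in((.068,.08,.075),(.136,.15,.143)):
    k=rect(m&(P[...,2]>z0)&(P[...,2]<z1)); print(minrect(c,k,z),np.median(P[k],0),k.sum())
E
```

```text
[-0.663  0.211  3.391]
time_s: 2.25
ee_pos: [0.4344, 0.3353, 0.2995]
eef_rot: [3.142, 0.0, -2.705]
force: [0.5, 0.4, 0.7]
grip_width: 0.0941
[ 0.012 -0.008  3.39 ]
((433.9291687011719, 335.76983642578125), (70.15475463867188, 70.79346466064453), 15.171303749084473) [0.42761564 0.33273783 0.07636957] 2183
((433.9732666015625, 334.0814514160156), (22.29115867614746, 20.906265258789062), 25.04270362854004) [0.43348068 0.33399575 0.14497075] 403
```

View pics/w2.png

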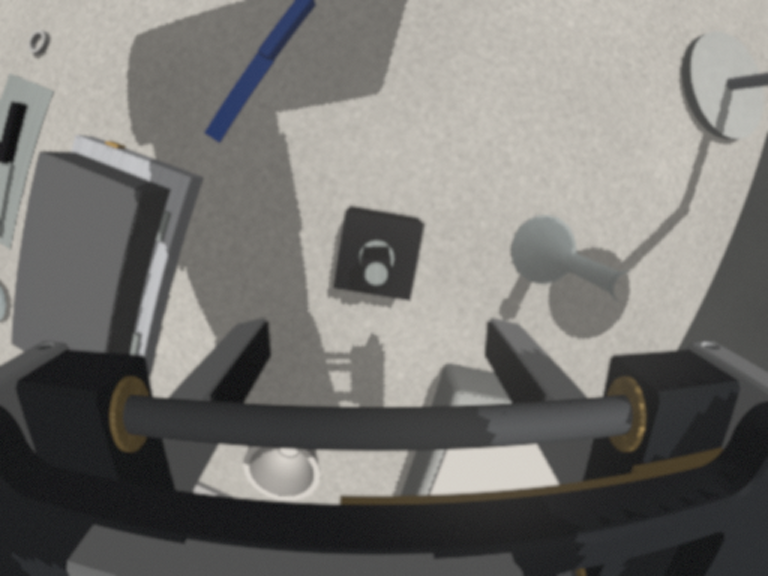

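The probe handle, with its light top at (376,273), is now square to the jaws. I descend and grip.

```bash
python3 -m creep '[[[0.01,0,0.8],0,1],[[0.01,0,1.6],0,1],[[0.01,0,2.4],0,1],[[0.01,0,3],0,1],[[0.01,0,3.3],0,1],[[0.01,0,3.39],0,1],[[0.01,0,3.39],0,1],[[0.01,0,3.39],0,1],[[0.01,0,3.39],0,0.15],[[0.01,0,3.39],0,0.15],[[0.01,0,3.39],0,0.15],[[0.01,0,3.39],0,0.15]]' 30
python3 -m creep '[[[0,0,0],0,0.15],[[0,0,0],0,0.15],[[0,0,0],0,0.15],[[0,0,0],0,0.15]]'
```

```text
time_s: 3.5
ee_pos: [0.4344, 0.3346, 0.1302]
eef_rot: [3.142, 0.0, -2.703]
force: [0.5, -0.2, 0.5]
grip_width: 0.0654
time_s: 3.9
ee_pos: [0.4344, 0.3346, 0.13]
eef_rot: [-3.142, 0.0, -2.703]
force: [-0.5, -0.1, 0.5]
grip_width: 0.0335
```

```bash
python3 -m creep '[[[0,0,0],0,0.05],[[0,0,0],0,0.05],[[0,0,0],0,0.05],[[0,0,0],0,0.05],[[0,0,0],0,0.05]]' 40
python3 -m creep '[[[0,0,-0.3],0,0.05],[[0,0,-0.8],0,0.05],[[0,0,-1.5],0,0.05],[[0,0,-2.2],0,0.05],[[0,0,-2.6],0,0.05],[[0,0,-2.6],0,0.05],[[0,0,-2.6],0,0.05]]'
python3 - <<'E'
from h import *
c=cam('side'); save(c,'s2.png',(200,130,400,320),4)
c=cam('wrist'); save(c,'w3.png',k=1.5)
E
```

```text
time_s: 4.4
ee_pos: [0.4343, 0.3346, 0.1299]
eef_rot: [-3.142, -0.0, -2.703]
force: [0.6, 0.2, -1.0]
grip_width: 0.0218
time_s: 5.1
ee_pos: [0.4341, 0.3345, 0.2589]
eef_rot: [-3.142, -0.001, -2.703]
force: [0.1, 0.1, -2.1]
grip_width: 0.022
```

View pics/s2.png

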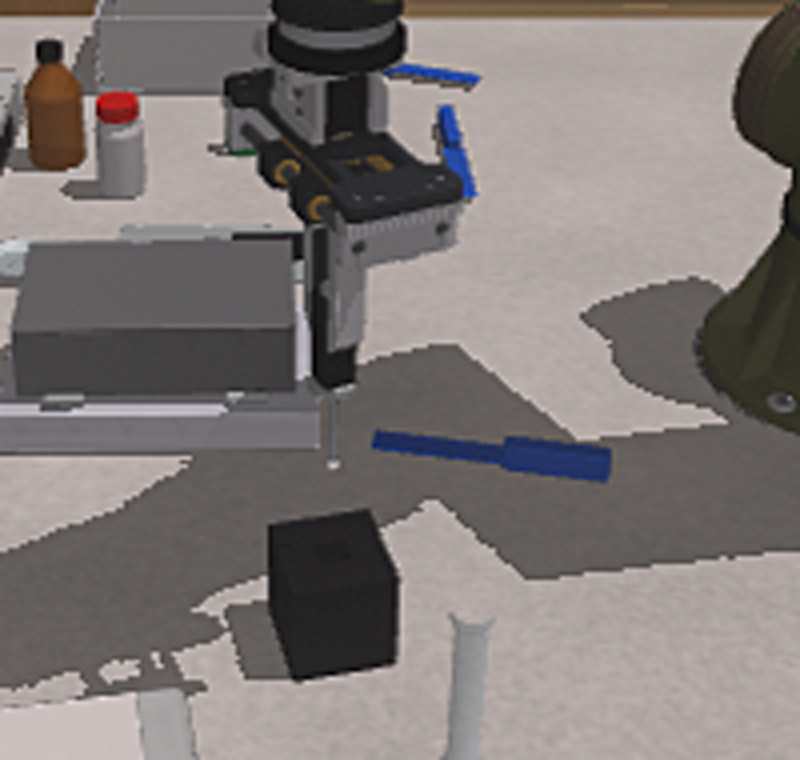

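View pics/w3.png

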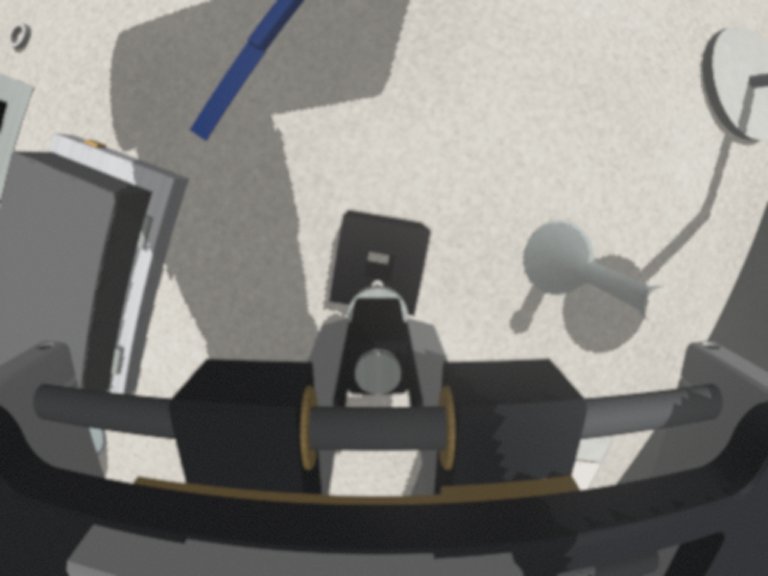

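```bash
python3 - <<'E'
from loc import *
c=cam('top');P=cloud(c)
m=rect(zone(c,P,(.42,.75,-.05,.2),.1,.12))
v,u=np.nonzero(m)
print(u.min(),u.max(),v.min(),v.max())
L=[];Rr=[]
for r in range(v.min()+6,v.max()-6):
    uu=u[v==r]; L.append((uu.min()-.5,r)); Rr.append((uu.max()+.5,r))
B=[];Tt=[]
for k in range(u.min()+6,u.max()-6):
    vv=v[u==k]; Tt.append((k,vv.min()-.5)); B.append((k,vv.max()+.5))
for n,l in (('L',L),('R',Rr),('T',Tt),('B',B)):
    l=np.array(l); w=onz_many(c,l[:,0],l[:,1],.11)
    vx,vy,x0,y0=cv2.fitLine(w.astype(np.float32),cv2.DIST_HUBER,0,.001,.001).ravel()
    print(n,'ang',np.degrees(np.arctan2(vy,vx)),x0,y0,len(l))
save(c,'topB.png',(190,150,260,240),8)
E
```

```text
204 243 163 224
L ang 2.5585878 0.57304776 0.12937109 49
R ang 2.3735604 0.56905735 -0.0025878404 49
T ang -86.40545 0.6791185 0.07077663 27
B ang -86.39999 0.46216482 0.056797963 27
```

View pics/topB.png

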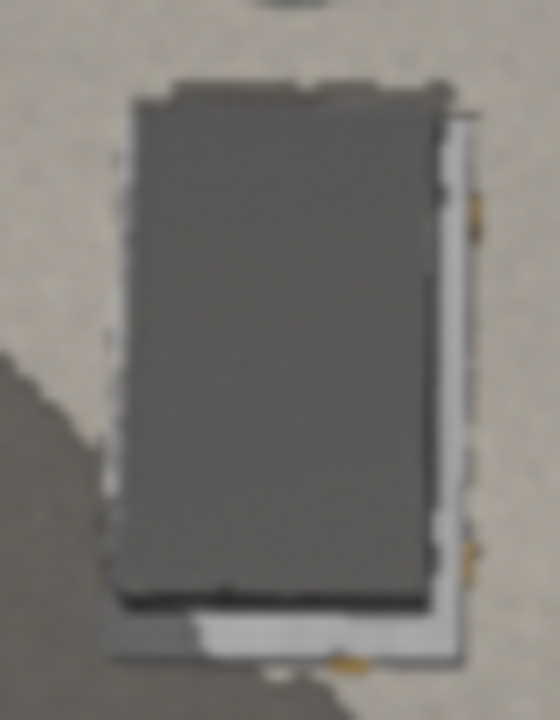

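```bash
cat >> h.py <<'E'
BC=np.array([.5706,.0636]); BY=np.radians(2.7)
def b2w(x,y):
    return BC+np.array([np.cos(BY)*x-np.sin(BY)*y,np.sin(BY)*x+np.cos(BY)*y])
def w2b(p):
    d=np.array(p[:2])-BC; return np.array([np.cos(BY)*d[0]+np.sin(BY)*d[1],-np.sin(BY)*d[0]+np.cos(BY)*d[1]])
def go(x,y,z):
    T=pose()[:3,3]; return mv(x-T[0],y-T[1],z-T[2])
E
python3 - <<'E'
from h import *
p=b2w(-.155,-.03); print(p,go(*p,.259),go(*p,.138))
E
```

```text
[0.41718526 0.0263318 ] [ 2.920e+00 -5.435e+00 -5.000e-03] [ 2.914 -5.434  2.415]
```

```bash
python3 -m creep '[[[0.4,-0.75,0],0,0.05],[[0.8,-1.5,0],0,0.05],[[1.2,-2.25,0],0,0.05],[[1.6,-3,0],0,0.05],[[2,-3.75,0],0,0.05],[[2.4,-4.5,0],0,0.05],[[2.7,-5,0],0,0.05],[[2.92,-5.435,0],0,0.05],[[2.92,-5.435,0.8],0,0.05],[[2.92,-5.435,1.6],0,0.05],[[2.92,-5.435,2.41],0,0.05],[[2.92,-5.435,2.41],0,0.05]]' 60
python3 - <<'E'
from h import *
c=cam('wrist'); save(c,'w4.png',k=1.5)
c2=cam('side'); save(c2,'s4.png',(200,130,330,240),6)
c3=cam('top'); save(c3,'t4.png',(180,170,270,250),8)
T=pose();print(T[:3,3],w2b(T[:3,3]),telemetry.get_obs()['force'])
print(np.array(proj(c,(*b2w(-.129,-.03),.025)))*1.5)
E
```

```text
time_s: 6.45
ee_pos: [0.4148, 0.0265, 0.1351]
eef_rot: [3.138, -0.008, -2.703]
force: [-1.4, 1.1, -0.0]
grip_width: 0.0218
[0.41821675 0.0266068  0.14090049] [-0.1539567 -0.0297739] [-0.58091201 -0.4453707  -1.09912971]
[358.94275365 327.15032039]
```

View pics/w4.png

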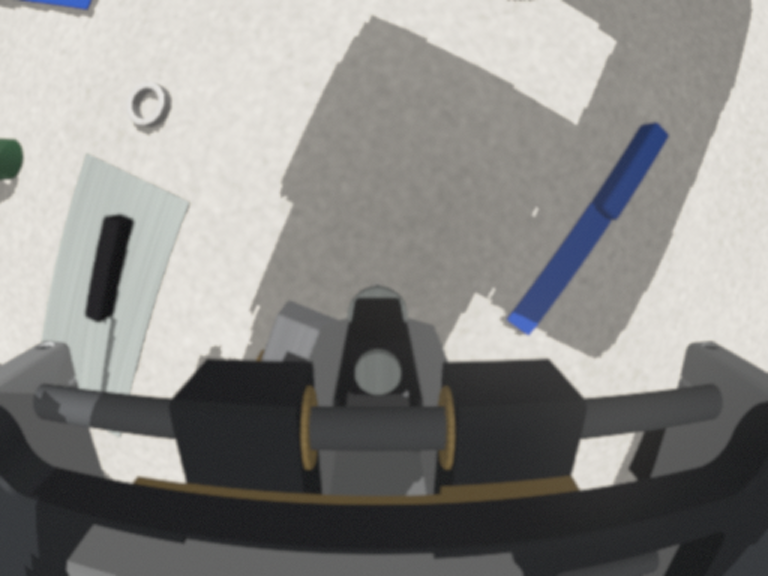

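View pics/s4.png

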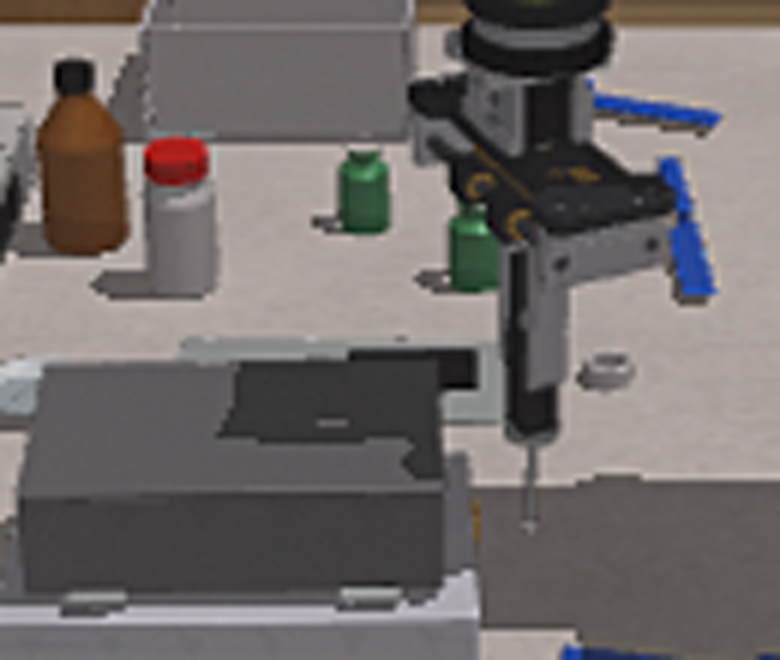

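View pics/t4.png

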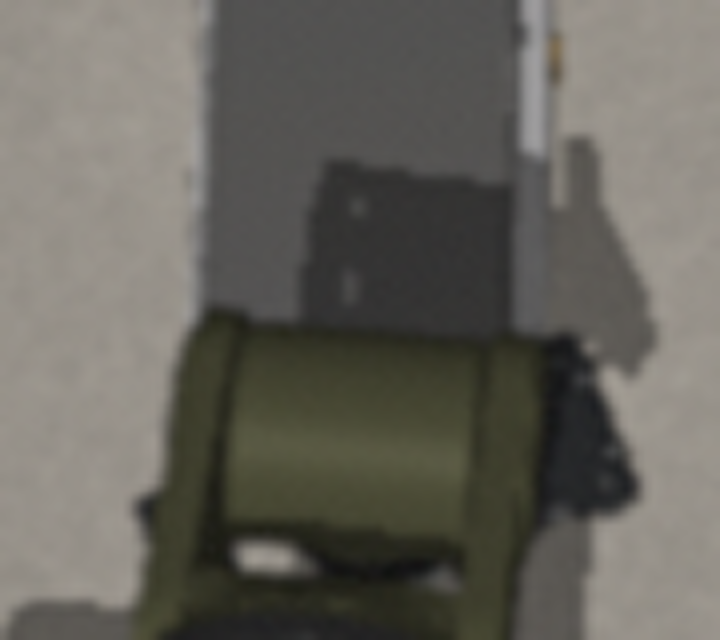

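```bash
cat > fr.py <<'E'
from h import *
f=[]
for i in range(4):
    f.append(telemetry.get_obs()['force']); vision.camera('side')
f=np.array(f);T=pose();print('F world',f.mean(0).round(2),'std',f.std(0).round(2),'block xy',w2b(T[:3,3]).round(4),'tcp',T[:3,3].round(4))
E
python3 fr.py
python3 - <<'E'
from h import *
for d in (.017,.001): print(mv(d*np.cos(BY),d*np.sin(BY),0)*1)
print(mv(0,0,.138-pose()[2,3]))
print(mv(.05*np.cos(BY),.05*np.sin(BY),0), mv(-.05*np.sin(BY),.05*np.cos(BY),0))
E
```

```text
F world [-0.08 -0.18 -1.28] std [0.38 0.44 0.3 ] block xy [-0.154  -0.0298] tcp [0.4182 0.0266 0.1408]
[-0.314 -0.13   0.001]
[-0.018 -0.008  0.   ]
[0.    0.    0.056]
[-0.924 -0.382  0.002] [-0.382  0.924 -0.   ]
```

```bash
python3 -m creep '[[[-0.15,-0.06,0.05],0,0.05],[[-0.3,-0.125,0.05],0,0.05],[[-0.37,-0.153,0.05],0,0.05],[[-0.37,-0.153,0.05],0,0.05],[[-0.37,-0.153,0.05],0,0.05]]'; python3 fr.py
python3 -m creep '[[[-0.02,-0.008,0],0,0.05],[[-0.037,-0.0155,0],0,0.05],[[-0.037,-0.0155,0],0,0.05],[[-0.037,-0.0155,0],0,0.05]]'; python3 fr.py
```

```text
time_s: 7.3
ee_pos: [0.4375, 0.0275, 0.1368]
eef_rot: [3.141, -0.0, -2.703]
force: [0.2, -0.0, -1.0]
grip_width: 0.0213
F world [ 0.15  0.37 -1.04] std [0.34 0.35 0.58] block xy [-0.1347 -0.0298] tcp [0.4374 0.0275 0.137 ]
time_s: 7.9
ee_pos: [0.4395, 0.0276, 0.1369]
eef_rot: [3.142, -0.0, -2.703]
force: [0.1, -0.2, -0.5]
grip_width: 0.0215
F world [ 0.1  -0.46 -1.32] std [0.25 0.54 0.48] block xy [-0.1326 -0.0298] tcp [0.4395 0.0276 0.1369]
```

```bash
python3 -m creep '[[[-0.02,-0.008,0],0,0.05],[[-0.037,-0.0155,0],0,0.05],[[-0.037,-0.0155,0],0,0.05],[[-0.037,-0.0155,0],0,0.05]]'; python3 fr.py
```

```text
time_s: 8.5
ee_pos: [0.4415, 0.0277, 0.1369]
eef_rot: [3.141, -0.0, -2.703]
force: [-0.2, 1.0, -0.8]
grip_width: 0.0215
F world [-0.87  0.33 -1.07] std [0.58 0.4  0.43] block xy [-0.1307 -0.0298] tcp [0.4415 0.0277 0.1369]
```

Contact is starting, so I press 2 mm further.

```bash
python3 -m creep '[[[-0.02,-0.008,0],0,0.05],[[-0.037,-0.0155,0],0,0.05],[[-0.037,-0.0155,0],0,0.05],[[-0.037,-0.0155,0],0,0.05]]'; python3 fr.py;  python3 - <<'E'
from h import *
c2=cam('side'); save(c2,'s5.png',(200,130,330,240),6)
E
```

```text
time_s: 9.1
ee_pos: [0.4435, 0.0278, 0.1369]
eef_rot: [3.141, -0.0, -2.703]
force: [-2.9, -0.4, -0.9]
grip_width: 0.0217
F world [-2.54 -0.01 -0.43] std [0.26 0.44 0.39] block xy [-0.1287 -0.0298] tcp [0.4435 0.0278 0.1369]
```

View pics/s5.png

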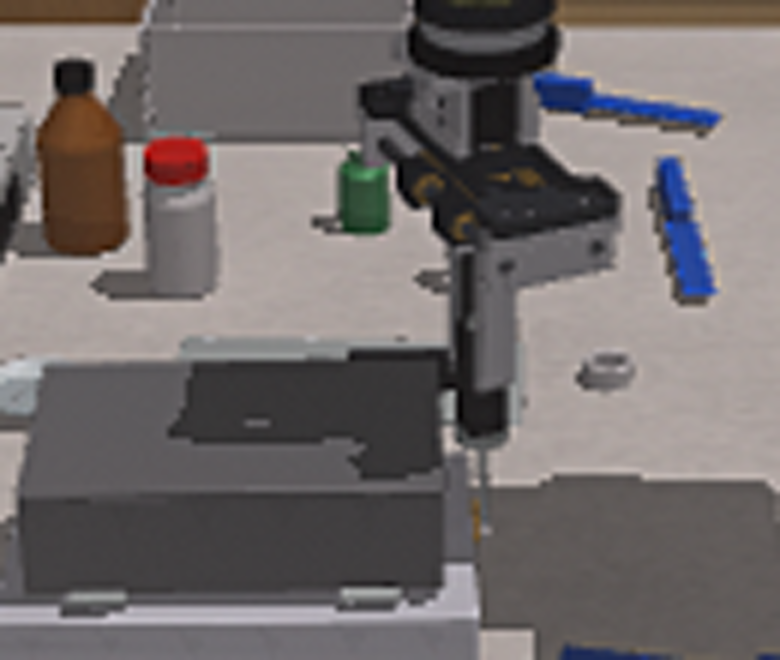

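```bash
sed -i 's/BC=np.array(\[.5706,.0636\])/BC=np.array([.5719,.0636])/' h.py; python3 -m creep '[[[0.2,0.08,0],0,0.05],[[0.4,0.165,0],0,0.05],[[0.75,-0.685,0],0,0.05],[[1.05,-1.41,0],0,0.05],[[0.4,-1.68,0],0,0.05],[[-0.3,-1.97,0],0,0.05],[[-0.87,-2.2,0],0,0.05],[[-0.87,-2.2,0],0,0.05],[[-0.87,-2.2,0],0,0.05],[[-0.87,-2.2,0],0,0.05]]'; python3 fr.py;  python3 - <<'E'
from h import *
c2=cam('side'); save(c2,'s6.png',(200,130,330,240),6)
c2=cam('top'); save(c2,'t6.png',(180,170,270,250),8)
p=w2b(pose()[:3,3]); print('need +x,+y mm',(-.08-p[0])*1e3,(-.088-p[1])*1e3)
E
```

```text
time_s: 10.35
ee_pos: [0.5287, -0.0533, 0.137]
eef_rot: [3.141, -0.0, -2.703]
force: [-0.1, 0.0, -0.8]
grip_width: 0.0212
F world [-0.01 -0.26 -1.47] std [0.17 0.76 0.45] block xy [-0.0481 -0.1149] tcp [ 0.5292 -0.0534  0.1373]
need +x,+y mm -32.08111582216304 26.87293675563178
```

View pics/t6.png

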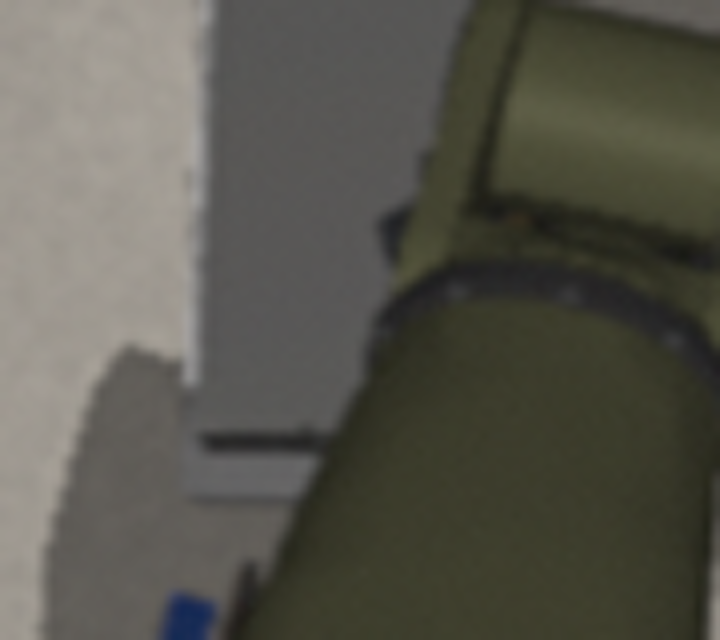

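```bash
python3 -m creep '[[[0.3,0.12,0],0,0.05],[[0.59,0.245,0],0,0.05],[[0.48,0.51,0],0,0.05],[[0.4,0.705,0],0,0.05],[[0.4,0.705,0],0,0.05],[[0.4,0.705,0],0,0.05],[[0.4,0.705,0],0,0.05]]'; python3 fr.py; python3 -m creep '[[[-0.01,0.02,0],0,0.05],[[-0.0155,0.037,0],0,0.05],[[-0.0155,0.037,0],0,0.05],[[-0.0155,0.037,0],0,0.05]]'; python3 fr.py
```

```text
time_s: 11.35
ee_pos: [0.4968, -0.03, 0.1369]
eef_rot: [3.142, -0.0, -2.703]
force: [-0.4, 0.0, -2.1]
grip_width: 0.0215
F world [-0.2  -0.12 -1.86] std [0.15 0.27 0.46] block xy [-0.0796 -0.0901] tcp [ 0.4966 -0.0301  0.1368]
time_s: 11.95
ee_pos: [0.4965, -0.028, 0.137]
eef_rot: [-3.141, -0.0, -2.703]
force: [0.9, -0.0, -1.7]
grip_width: 0.0216
F world [ 0.03 -0.34 -1.58] std [0.54 0.33 0.26] block xy [-0.0797 -0.0879] tcp [ 0.4965 -0.028   0.137 ]
```

```bash
python3 -m creep '[[[-0.01,0.02,0],0,0.05],[[-0.0155,0.037,0],0,0.05],[[-0.0155,0.037,0],0,0.05],[[-0.0155,0.037,0],0,0.05]]'; python3 fr.py; python3 -m creep '[[[-0.01,0.01,0],0,0.05],[[-0.0075,0.0185,0],0,0.05],[[-0.0075,0.0185,0],0,0.05],[[-0.0075,0.0185,0],0,0.05]]'; python3 fr.py
```

```text
time_s: 12.55
ee_pos: [0.4964, -0.026, 0.137]
eef_rot: [-3.141, 0.0, -2.703]
force: [1.0, -1.7, -0.9]
grip_width: 0.0215
F world [ 0.71 -2.09 -1.24] std [0.42 0.36 0.66] block xy [-0.0797 -0.0859] tcp [ 0.4964 -0.026   0.1369]
time_s: 13.15
ee_pos: [0.4964, -0.025, 0.137]
eef_rot: [-3.141, 0.0, -2.703]
force: [0.3, -3.4, -1.4]
grip_width: 0.0221
F world [ 0.24 -3.08 -1.22] std [0.14 0.47 0.2 ] block xy [-0.0796 -0.0849] tcp [ 0.4964 -0.025   0.137 ]
```

```bash
python3 -m creep '[[[0.19,-0.46,0],0,0.05],[[-0.6,-0.79,0],0,0.05],[[-1.4,-1.12,0],0,0.05],[[-2.1,-1.41,0],0,0.05],[[-2.77,-1.68,0],0,0.05],[[-2.77,-1.68,0],0,0.05],[[-2.77,-1.68,0],0,0.05],[[-2.91,-1.34,0],0,0.05],[[-2.92,-1.315,0],0,0.05],[[-2.92,-1.315,0],0,0.05],[[-2.92,-1.315,0],0,0.05],[[-2.92,-1.315,0],0,0.05]]'; python3 fr.py;python3 - <<'E'
from h import *
c2=cam('top'); save(c2,'t7.png',(180,130,270,230),7)
E
```

```text
time_s: 14.55
ee_pos: [0.6564, -0.0227, 0.1372]
eef_rot: [-3.141, 0.0, -2.703]
force: [0.6, -0.0, -1.6]
grip_width: 0.0216
F world [ 0.08  0.1  -1.46] std [0.63 0.57 0.18] block xy [ 0.0804 -0.0902] tcp [ 0.6564 -0.0227  0.1369]
```

View pics/t7.png

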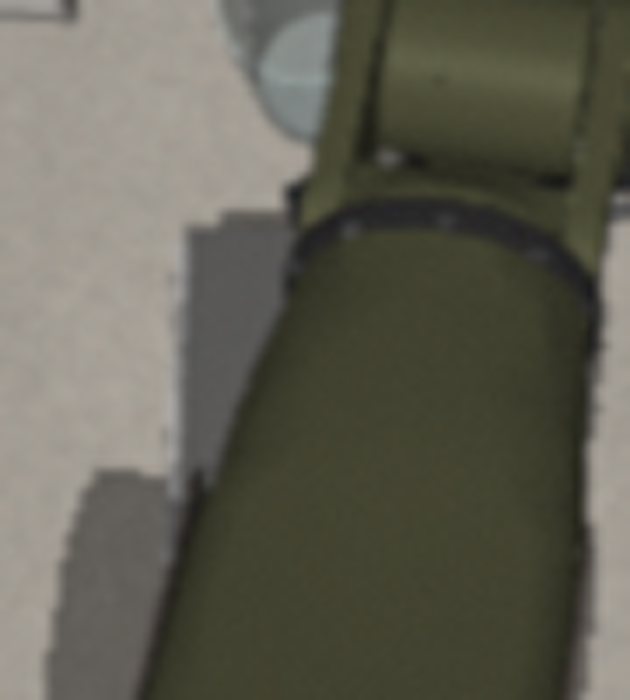

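```bash
python3 -m creep '[[[-0.02,0.04,0],0,0.05],[[-0.031,0.074,0],0,0.05],[[-0.031,0.074,0],0,0.05],[[-0.031,0.074,0],0,0.05]]'; python3 fr.py; python3 -m creep '[[[-0.01,0.01,0],0,0.05],[[-0.0075,0.0185,0],0,0.05],[[-0.0075,0.0185,0],0,0.05],[[-0.0075,0.0185,0],0,0.05]]'; python3 fr.py
```

```text
time_s: 15.2
ee_pos: [0.6563, -0.0186, 0.137]
eef_rot: [-3.141, 0.0, -2.703]
force: [0.3, -2.5, -1.4]
grip_width: 0.022
F world [ 0.22 -2.11 -1.12] std [0.65 0.32 0.22] block xy [ 0.0804 -0.0861] tcp [ 0.6563 -0.0186  0.137 ]
time_s: 15.8
ee_pos: [0.6562, -0.0175, 0.137]
eef_rot: [-3.141, 0.0, -2.703]
force: [0.3, -2.0, -0.7]
grip_width: 0.0217
F world [ 0.29 -2.79 -0.2 ] std [0.05 0.62 0.41] block xy [ 0.0804 -0.085 ] tcp [ 0.6562 -0.0175  0.137 ]
```

```bash
python3 -m creep '[[[0.15,-0.37,0],0,0.05],[[0.2,-0.5,-0.8],0,0.05],[[0.2,-0.5,-1.6],0,0.05],[[0.2,-0.5,-2.4],0,0.05],[[0.2,-0.5,-2.6],0,0.05],[[0.2,-0.5,-2.6],0,0.05],[[0.2,-0.5,-2.6],0,0.05]]';python3 - <<'E'
from h import *
print(go(.4344,.3346,pose()[2,3]))
E
```

```text
time_s: 16.7
ee_pos: [0.6574, -0.044, 0.2648]
eef_rot: [3.14, -0.002, -2.703]
force: [0.8, 0.2, -2.1]
grip_width: 0.0214
[0.82  8.75  0.017]
```

```bash
python3 -m creep '[[[0.08,0.85,0],0,0.05],[[0.16,1.7,0],0,0.05],[[0.24,2.55,0],0,0.05],[[0.32,3.4,0],0,0.05],[[0.4,4.25,0],0,0.05],[[0.48,5.1,0],0,0.05],[[0.56,5.95,0],0,0.05],[[0.64,6.8,0],0,0.05],[[0.72,7.65,0],0,0.05],[[0.8,8.4,0],0,0.05],[[0.82,8.75,0],0,0.05],[[0.82,8.75,0],0,0.05]]';python3 -m creep '[[[0,0,0],0,0.05],[[0,0,0],0,0.05],[[0,0,0],0,0.05]]'; python3 - <<'E'
from h import *
print(pose()[:3,3],go(.4344,.3346,.16), go(.4344,.3346,.1305))
c=cam('wrist'); save(c,'w8.png',k=1.5)
c=cam('side'); save(c,'s8.png',(220,180,320,310),5)
E
```

```text
time_s: 17.9
ee_pos: [0.4332, 0.3358, 0.2649]
eef_rot: [-3.142, -0.003, -2.7]
force: [0.1, -0.3, -1.6]
grip_width: 0.0216
time_s: 18.2
ee_pos: [0.4354, 0.3335, 0.2666]
eef_rot: [-3.141, -0.001, -2.704]
force: [0.3, -0.5, -1.2]
grip_width: 0.0213
[0.43539523 0.33350538 0.26657811] [0.008 0.029 2.132] [0.007 0.029 2.722]
```

View pics/w8.png

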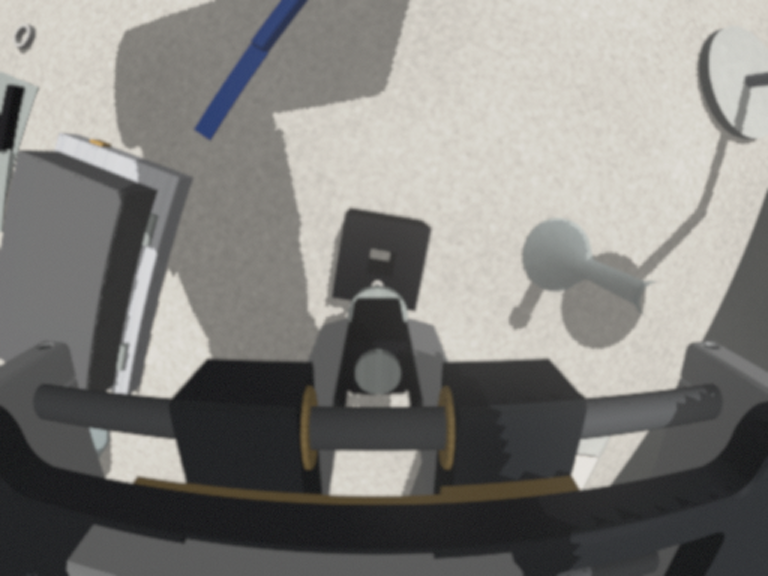

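View pics/s8.png

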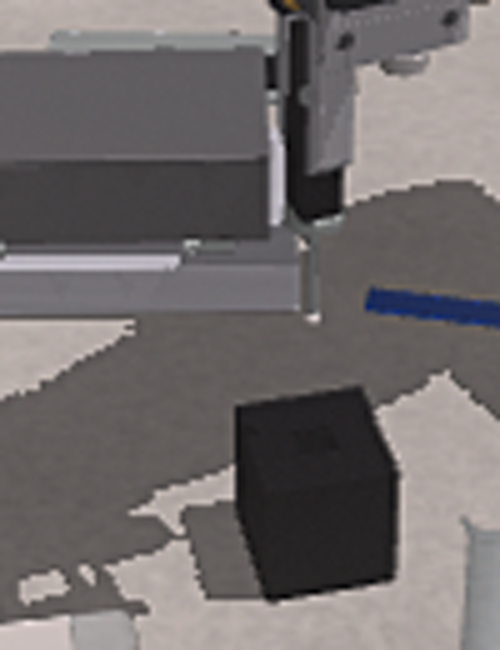

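```bash
python3 -m creep '[[[0.01,0.02,0.5],0,0.05],[[0.01,0.02,1],0,0.05],[[0.01,0.02,1.2],0,0.05],[[0.01,0.02,1.4],0,0.05],[[0.01,0.02,1.6],0,0.05],[[0.01,0.02,1.8],0,0.05],[[0.01,0.02,2],0,0.05],[[0.01,0.02,2.2],0,0.05],[[0.01,0.02,2.4],0,0.05],[[0.01,0.02,2.5],0,0.05],[[0.01,0.02,2.5],0,0.05]]';python3 fr.py; python3 - <<'E'
from h import *
c=cam('side'); save(c,'s9.png',(220,180,320,310),5); print(go(.4344,.3346,.1305))
E
```

```text
time_s: 19.4
ee_pos: [0.4338, 0.3349, 0.1412]
eef_rot: [-3.141, -0.001, -2.703]
force: [-0.8, 0.3, -1.2]
grip_width: 0.022
F world [-0.13  0.14 -1.29] std [0.63 0.45 0.42] block xy [-0.1247  0.2778] tcp [0.4342 0.3352 0.1424]
[ 0.001 -0.012  0.238]
```

View pics/s9.png

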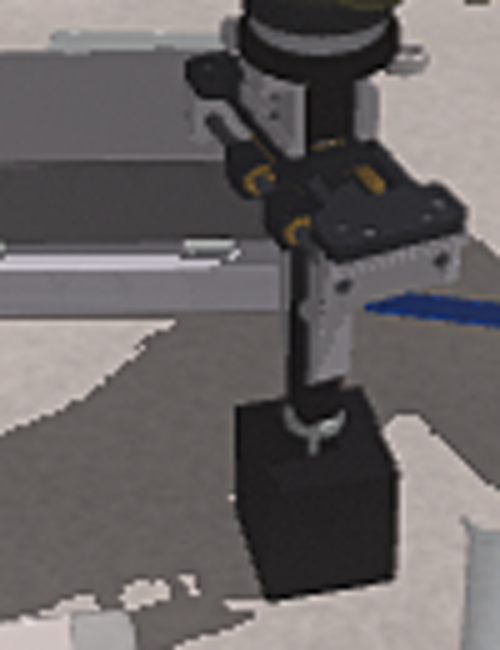

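```bash
python3 -m creep '[[[0,-0.01,0.1],0,0.05],[[0,-0.01,0.2],0,0.05],[[0,-0.01,0.235],0,0.05],[[0,-0.01,0.235],0,0.05],[[0,-0.01,0.235],0,0.05]]';python3 fr.py; python3 -m creep '[[[0,0,0],0,0.5],[[0,0,0],0,0.5],[[0,0,0],0,0.5],[[0,0,0],0,0.5],[[0,0,0],0,0.5],[[0,0,0],0,0.5],[[0,0,-0.5],0,0.5],[[0,0,-1.2],0,0.5],[[0,0,-2],0,0.5],[[0,0,-2.8],0,0.5],[[0,0,-3],0,0.5],[[0,0,-3],0,0.5]]'; python3 - <<'E'
from h import *
c=cam('side'); save(c,'s10.png',(220,180,320,310),5)
c=cam('wrist'); save(c,'w10.png',k=1.5)
E
```

```text
time_s: 20.15
ee_pos: [0.4342, 0.3346, 0.13]
eef_rot: [-3.142, -0.0, -2.703]
force: [-0.7, 0.9, -1.5]
grip_width: 0.0222
F world [ 0.04  0.1  -1.62] std [0.54 0.57 0.78] block xy [-0.1248  0.2772] tcp [0.4342 0.3346 0.1301]
time_s: 21.55
ee_pos: [0.4345, 0.3348, 0.2814]
eef_rot: [3.141, 0.003, -2.703]
force: [0.0, 0.1, -1.0]
grip_width: 0.0473
```

View pics/s10.png

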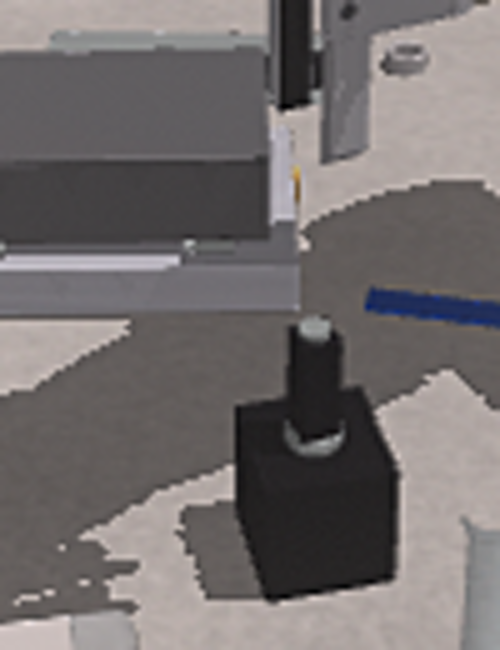

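View pics/w10.png

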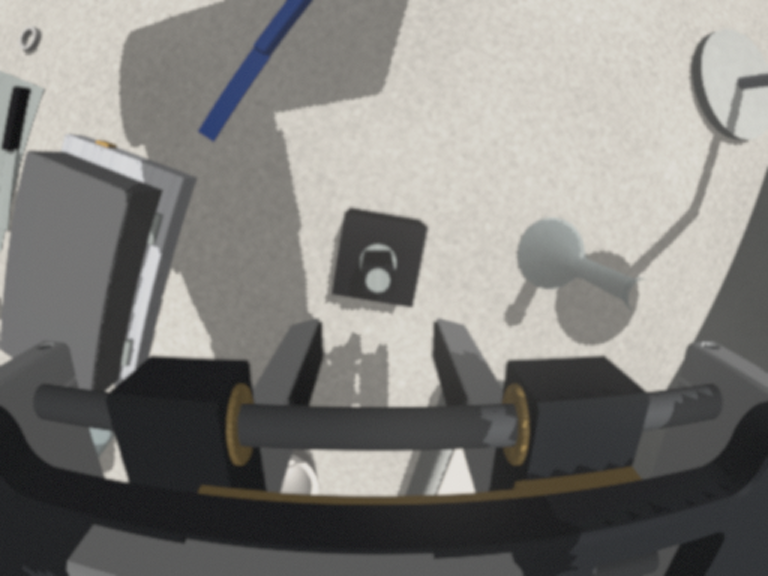

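```bash
python3 - <<'E'
from h import *
print(go(.44,-.155,.27),telemetry.get_obs()['qpos'].round(3))
E
```

```text
[ 4.045 -8.913  0.184] [ 0.59   0.26   1.446 -0.     1.438 -1.42 ]
```

```bash
python3 -m creep '[[[0.33,-0.73,0],1,0.6],[[0.66,-1.46,0],2,0.6],[[1,-2.2,0],3,0.6],[[1.33,-2.93,0],4,0.6],[[1.67,-3.67,0],5,0.6],[[2,-4.4,0],6,0.6],[[2.33,-5.13,0],7,0.6],[[2.67,-5.87,0],8,0.6],[[3,-6.6,0],9,0.6],[[3.33,-7.33,0],10,0.6],[[3.67,-8.1,0],11,0.6],[[4.04,-8.9,0.2],12,0.6]]'
python3 -m creep '[[[0,0,0],1,0.6],[[0,0,0],2,0.6],[[0,0,0],3,0.6],[[0,0,0],4,0.6],[[0,0,0],5,0.6],[[0,0,0],6,0.6],[[0,0,0],7,0.6],[[0,0,0],8,0.6],[[0,0,0],9,0.6],[[0,0,0],10,0.6],[[0,0,0],11,0.6],[[0,0,0],12,0.6]]'; python3 - <<'E'
from h import *
print(telemetry.get_obs()['qpos'].round(3),np.degrees(telemetry.get_obs()['eef_rot'][2]))
E
```

```text
time_s: 22.85
ee_pos: [0.4399, -0.1557, 0.2693]
eef_rot: [-3.141, -0.0, 1.899]
force: [1.1, 0.2, -0.7]
grip_width: 0.0561
time_s: 24.05
ee_pos: [0.4398, -0.1539, 0.2683]
eef_rot: [-3.14, 0.002, 0.223]
force: [0.5, -0.1, -0.1]
grip_width: 0.0566
[-0.415  0.079  1.681  0.     1.385  0.932] 12.792654243839557
```

```bash
python3 -m creep '[[[0,0,0],1,0.6],[[0,0,0],1.28,0.6],[[0,0,0],1.28,0.6],[[0,0,0],1.28,0.6]]'; python3 - <<'E'
from loc import *
print(np.degrees(telemetry.get_obs()['eef_rot'][2]),pose()[:3,3])
c=cam('wrist'); save(c,'w11.png',k=1.5); P=cloud(c)
m=rect((P[...,2]>.018)&(P[...,2]<.034)&(c['img'].max(-1)<70)&(np.arange(384)[:,None]<235)); v,u=np.nonzero(m); print(u.mean()*1.5,v.mean()*1.5,m.sum(),minrect(c,m,.026),np.median(P[m],0))
c=cam('top');P=cloud(c)
m=rect(zone(c,P,(.4,.6,-.25,-.1),.02,.035)); print('handle top cam',minrect(c,m,.026),m.sum())
E
```

```text
time_s: 24.45
ee_pos: [0.44, -0.154, 0.2691]
eef_rot: [-3.141, 0.002, 0.052]
force: [0.2, 0.6, -0.6]
grip_width: 0.0565
2.976007761791387 [ 0.44001168 -0.15397255  0.2691006 ]
361.2151898734177 223.35352622061484 553 ((465.7290344238281, -137.59085083007812), (75.45600128173828, 14.328065872192383), 9.89168930053711) [ 0.46747599 -0.13765228  0.02735731]Traceback (most recent call last):
  File "<stdin>", line 6, in <module>
  File "loc.py", line 4, in rect
    k=1+np.argmax(s[1:,4]); return l==k
        ~~~~~~~~~^^^^^^^^^
    return _wrapfunc(a, 'argmax', axis=axis, out=out, **kwds)
    return bound(*args, **kwds)
ValueError: attempt to get argmax of an empty sequence
```

View pics/w11.png

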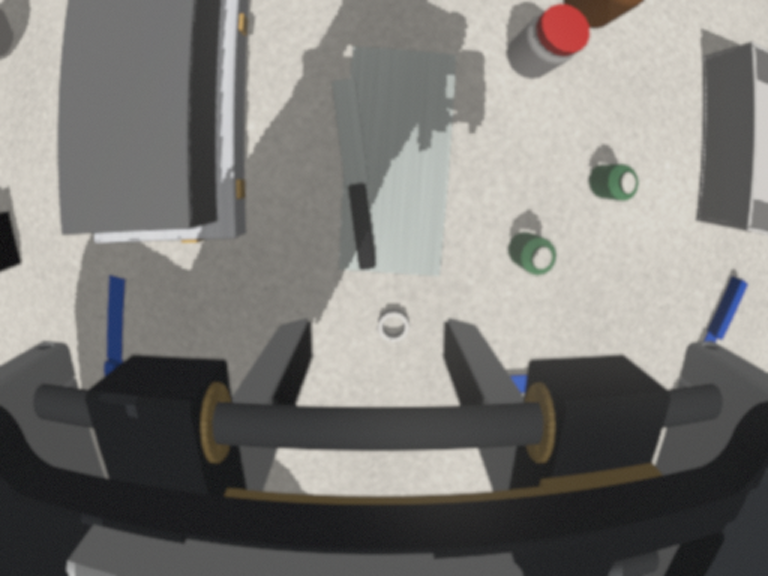

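```bash
python3 - <<'E'
from h import *
print(go(.43,-.144,.16))
E
```

```text
[-0.191 -0.209  2.193]
```

```bash
python3 -m creep '[[[-0.19,-0.21,0.7],-0.4,0.6],[[-0.19,-0.21,1.5],-0.86,0.6],[[-0.19,-0.21,2.1],-0.86,0.6],[[-0.19,-0.21,2.19],-0.86,0.6],[[-0.19,-0.21,2.19],-0.86,0.6],[[-0.19,-0.21,2.19],-0.86,0.6]]'; cat > sp.py <<'E'
from loc import *
import sys
print('yaw',np.degrees(telemetry.get_obs()['eef_rot'][2]),pose()[:3,3].round(4))
c=cam('wrist'); save(c,sys.argv[1],k=1.5); P=cloud(c)
m=rect((P[...,2]>.018)&(P[...,2]<.034)&(c['img'].max(-1)<70)&(np.arange(384)[:,None]<235)); v,u=np.nonzero(m); print(u.mean()*1.5,v.mean()*1.5,m.sum(),minrect(c,m,.026),np.median(P[m],0), np.percentile(P[m][:,2],[5,95]))
E
python3 sp.py w12.png
```

```text
time_s: 25.15
ee_pos: [0.431, -0.1444, 0.1622]
eef_rot: [3.14, -0.002, 0.17]
force: [-0.7, -0.4, 0.7]
grip_width: 0.0562
yaw 9.76692340202215 [ 0.431  -0.1444  0.1622]
375.8046462513199 223.11351636747625 947 ((466.1534729003906, -136.71400451660156), (74.39082336425781, 13.903718948364258), 9.906084060668945) [ 0.46950047 -0.1365466   0.02741489] [0.02611751 0.02857871]
```

View pics/w12.png

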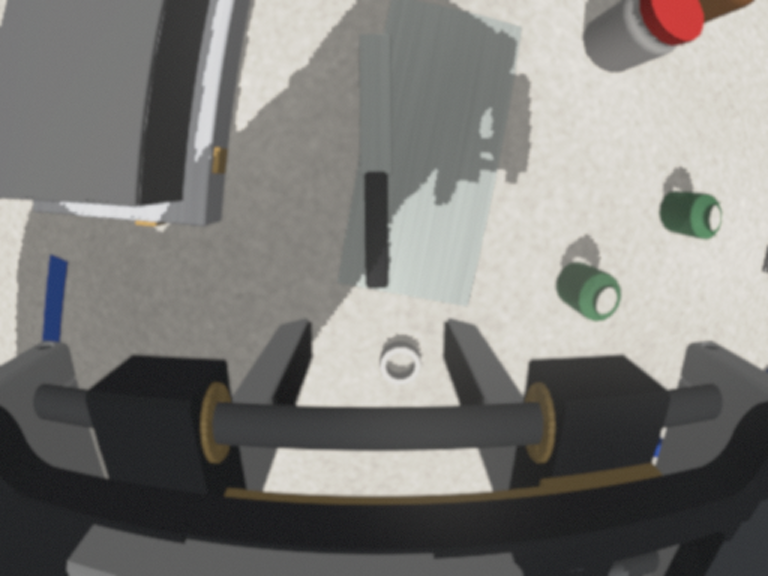

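```bash
python3 - <<'E'
from h import *
print(go(.481,-.134,.024))
E
```

```text
[ 1.015 -0.039  2.767]
```

```bash
python3 -m creep '[[[0.5,-0.02,0.5],0,0.6],[[1.015,-0.04,1],0,0.6],[[1.015,-0.04,1.6],0,0.6],[[1.015,-0.04,2.2],0,0.6],[[1.015,-0.04,2.6],0,0.6],[[1.015,-0.04,2.76],0,0.6],[[1.015,-0.04,2.76],0,0.6],[[1.015,-0.04,2.76],0,0.6],[[1.015,-0.04,2.76],0,0.3],[[1.015,-0.04,2.76],0,0.1]]'; python3 fr.py; python3 -m creep '[[[0,0,0],0,0.05],[[0,0,0],0,0.05],[[0,0,0],0,0.05],[[0,0,0],0,0.05],[[0,0,0],0,0.05],[[0,0,0],0,0.05],[[0,0,0],0,0.05],[[0,0,0],0,0.05]]' 60; python3 fr.py
```

```text
time_s: 26.2
ee_pos: [0.4804, -0.1337, 0.0236]
eef_rot: [3.141, -0.001, 0.17]
force: [-0.1, 1.0, 0.5]
grip_width: 0.0441
F world [-0.08  0.45 -0.16] std [0.33 0.53 0.47] block xy [-0.101  -0.1926] tcp [ 0.4801 -0.1335  0.023 ]
time_s: 27.2
ee_pos: [0.48, -0.1335, 0.0228]
eef_rot: [3.142, -0.0, 0.17]
force: [0.4, -0.9, 3.8]
grip_width: 0.0156
F world [-0.55 -0.95  3.52] std [0.62 0.3  0.32] block xy [-0.1011 -0.1926] tcp [ 0.48   -0.1335  0.0228]
```

```bash
python3 -m creep '[[[0,0,-0.3],0,0.05],[[0,0,-1],0,0.05],[[0,0,-2],0,0.05],[[0,0,-3],0,0.05],[[0,0,-3],0,0.05],[[0,0,-3],0,0.05]]'; python3 - <<'E'
from h import *
T=pose();print(T[:3,3])
c=cam('wrist'); save(c,'w13.png',k=1.5)
P=cloud(c); Q=(P-T[:3,3])@T[:3,:3]  # tool coords
m=(Q[...,0]>.03)&(Q[...,0]<.2)&(abs(Q[...,1])<.03)&(abs(Q[...,2])<.05)&(np.arange(384)[:,None]<240)
q=Q[m]; print(len(q)); 
for a in np.arange(.03,.16,.01):
    k=q[(q[:,0]>=a)&(q[:,0]<a+.01)]
    if len(k)>3: print(round(a,2),len(k),np.median(k,0).round(4),np.ptp(k[:,1]).round(4))
print('max x',np.sort(q[:,0])[-5:])
E
```

```text
time_s: 28.0
ee_pos: [0.48, -0.1334, 0.1729]
eef_rot: [3.141, -0.001, 0.17]
force: [0.4, -0.6, -1.6]
grip_width: 0.0158
[ 0.48000333 -0.13344755  0.17290816]
6124
0.03 633 [ 0.035  -0.0008  0.0083] 0.0218
0.04 660 [ 0.0452 -0.0002  0.0083] 0.0215
0.05 657 [ 0.0551 -0.0008  0.0083] 0.0219
0.06 662 [ 0.0649 -0.0008  0.0083] 0.0224
0.07 693 [ 0.0747 -0.0008  0.0083] 0.0224
0.08 643 [ 0.085  -0.0002  0.0083] 0.0211
0.09 661 [ 0.0949 -0.0008  0.0083] 0.0217
0.1 651 [ 0.1049 -0.0008  0.0083] 0.0217
0.11 611 [ 0.1151 -0.0002  0.0083] 0.0212
0.12 253 [ 0.1221 -0.0008  0.0084] 0.022
max x [0.12431663 0.12439283 0.12450618 0.12451013 0.12465209]
```

View pics/w13.png

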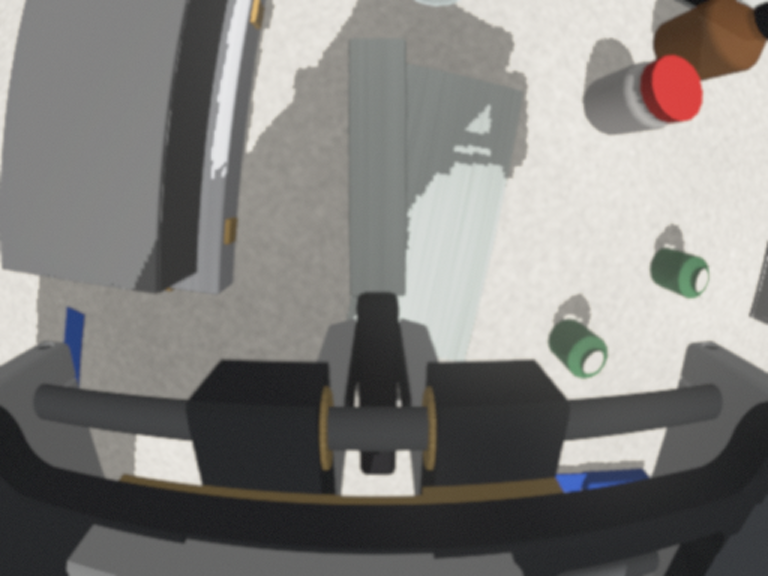

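```bash
python3 - <<'E'
from h import *
print(go(*b2w(0,-.215),.173))
E
```

```text
[ 1.96   0.7   -0.029]
```

```bash
python3 -m creep '[[[0.6,0.2,0],-1,0.05],[[1.2,0.4,0],-2,0.05],[[1.96,0.7,0],-3,0.05],[[1.96,0.7,0],-4,0.05],[[1.96,0.7,0],-5,0.05],[[1.96,0.7,0],-6,0.05],[[1.96,0.7,0],-7,0.05],[[1.96,0.7,0],-8,0.05],[[1.96,0.7,0],-9,0.05],[[1.96,0.7,0],-10,0.05],[[1.96,0.7,0],-10.37,0.05],[[1.96,0.7,0],-10.37,0.05]]'; python3 - <<'E'
from h import *
T=pose();print(T[:3,3],w2b(T[:3,3]),np.degrees(telemetry.get_obs()['eef_rot'][2]),go(*b2w(0,-.215),.055))
E
```

```text
time_s: 29.25
ee_pos: [0.5818, -0.1511, 0.1704]
eef_rot: [-3.138, -0.001, 1.619]
force: [0.2, -0.3, -1.2]
grip_width: 0.0155
[ 0.58184213 -0.15113365  0.17041795] [-1.84249744e-04 -2.14963605e-01] 92.7644600515366 [-0.004  0.011  2.308]
```

```bash
python3 -m creep '[[[0,0,0.8],0,0.05],[[0,0,1.6],0,0.05],[[0,0,2.2],0,0.05],[[0,0,2.31],0,0.05],[[0,0,2.31],0,0.05],[[0,0,2.31],0,0.05]]'; cat > bl.py <<'E'
from h import *
import sys
T=pose();print(T[:3,3].round(4),w2b(T[:3,3]).round(4),telemetry.get_obs()['force'].round(2))
c=cam('wrist'); save(c,sys.argv[1],k=1.5)
P=cloud(c); B=P-np.array([*BC,0]); Rb=R.from_euler('z',BY).as_matrix(); B=B@Rb
for y in np.arange(-.15,.06,.006):
    m=(abs(B[...,0])<.008)&(B[...,1]>=y)&(B[...,1]<y+.006)&(np.arange(384)[:,None]<240)&(c['depth']>0)
    if m.sum()>3: print('%.3f'%y,m.sum(),np.percentile(B[m][:,2],[5,50,95]).round(4),end='; ')
E
python3 bl.py w14.png
```

```text
time_s: 29.85
ee_pos: [0.5832, -0.1516, 0.0586]
eef_rot: [3.14, 0.001, 1.618]
force: [-0.3, 0.5, 0.2]
grip_width: 0.0158
[ 0.5832 -0.1516  0.0586] [ 0.0011 -0.2155] [-0.27  0.49  0.17]
-0.150 307 [0.0492 0.0503 0.0513]; -0.144 279 [0.0492 0.0502 0.0515]; -0.138 299 [0.0489 0.0502 0.0513]; -0.132 290 [0.0492 0.0502 0.0513]; -0.126 279 [0.0492 0.0503 0.0513]; -0.120 283 [0.0491 0.0502 0.0514]; -0.114 278 [0.0491 0.0501 0.0512]; -0.108 275 [0.049  0.0501 0.0512]; -0.102 272 [0.049  0.0502 0.0512]; -0.096 198 [0.0493 0.0501 0.0513]; -0.084 399 [0.0206 0.0356 0.0419]; -0.078 229 [0.0403 0.0414 0.0426]; -0.072 26 [0.0402 0.0412 0.0419];
```

View pics/w14.png

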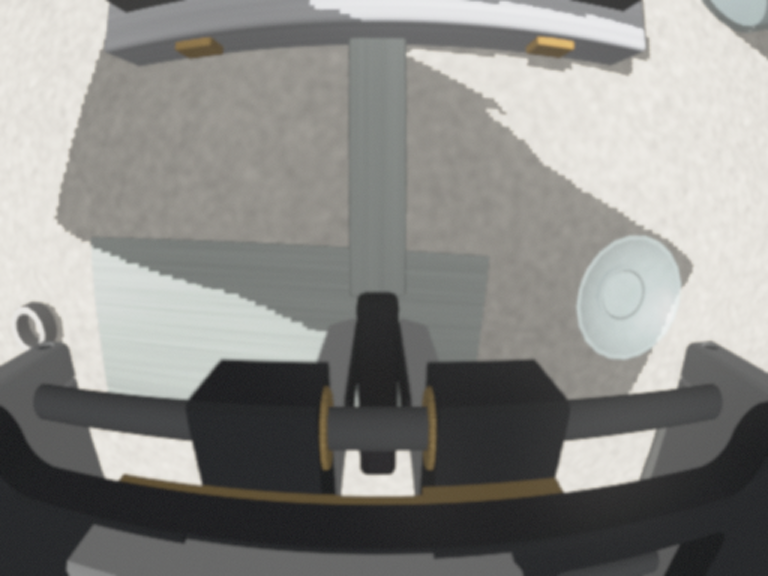

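```bash
python3 bl.py w15.png
```

```text
[ 0.5833 -0.1516  0.0589] [ 0.0012 -0.2155] [ 0.36  0.08 -0.26]
-0.150 306 [0.0496 0.0506 0.0516]; -0.144 279 [0.0495 0.0505 0.0515]; -0.138 307 [0.0494 0.0505 0.0516]; -0.132 281 [0.0494 0.0505 0.0515]; -0.126 281 [0.0493 0.0505 0.0516]; -0.120 284 [0.0494 0.0505 0.0515]; -0.114 280 [0.0494 0.0505 0.0514]; -0.108 276 [0.0493 0.0504 0.0515]; -0.102 274 [0.0493 0.0504 0.0514]; -0.096 191 [0.0492 0.0503 0.0514]; -0.084 392 [0.0205 0.0355 0.042 ]; -0.078 217 [0.04   0.0415 0.0426]; -0.072 31 [0.04   0.0407 0.0421];
```

```bash
python3 -m creep '[[[0,0,0.075],0,0.05],[[0.1,0,0.075],0,0.05],[[0.2,0,0.075],0,0.05],[[0.2,0,0.075],0,0.05],[[0.2,0,0.075],0,0.05],[[0.2,0,0.075],0,0.05]]';  python3 bl.py w15.png
```

```text
time_s: 30.55
ee_pos: [0.5821, -0.1414, 0.0535]
eef_rot: [3.141, 0.0, 1.618]
force: [-0.2, 0.4, -1.5]
grip_width: 0.0153
[ 0.5821 -0.1414  0.0535] [ 0.0005 -0.2052] [-0.19  0.42 -1.46]
-0.150 312 [0.0443 0.0453 0.0463]; -0.144 290 [0.0442 0.0452 0.0462]; -0.138 318 [0.0443 0.0452 0.0463]; -0.132 290 [0.0442 0.0453 0.0463]; -0.126 308 [0.0441 0.0452 0.0462]; -0.120 297 [0.0441 0.0451 0.0463]; -0.114 290 [0.0441 0.0452 0.0464]; -0.108 297 [0.044  0.0452 0.0463]; -0.102 283 [0.044  0.0452 0.0462]; -0.096 285 [0.0441 0.0452 0.0462]; -0.090 275 [0.0441 0.0452 0.0462]; -0.084 203 [0.0405 0.0442 0.0459]; -0.078 235 [0.0404 0.0414 0.0424]; -0.072 245 [0.0404 0.0414 0.0426]; -0.066 107 [0.0402 0.0412 0.0425];
```

```bash
python3 -m creep '[[[0,0,-0.032],0,0.05],[[0.1,0,-0.032],0,0.05],[[0.2,0,-0.032],0,0.05],[[0.3,0,-0.032],0,0.05],[[0.4,0,-0.032],0,0.05],[[0.5,0,-0.032],0,0.05],[[0.6,0,-0.032],0,0.05],[[0.68,0,-0.032],0,0.05],[[0.68,0,-0.032],0,0.05],[[0.68,0,-0.032],0,0.05]]';  python3 fr.py; python3 - <<'E'
from h import *
c2=cam('side'); save(c2,'s16.png',(180,170,330,260),5)
c2=cam('wrist'); save(c2,'w16.png',k=1.5)
E
```

```text
time_s: 31.6
ee_pos: [0.5804, -0.1074, 0.0551]
eef_rot: [3.142, 0.0, 1.618]
force: [0.2, 0.1, -0.5]
grip_width: 0.0155
F world [ 0.11  0.04 -0.23] std [0.34 0.3  0.68] block xy [ 0.0004 -0.1714] tcp [ 0.5804 -0.1076  0.055 ]
```

View pics/w16.png

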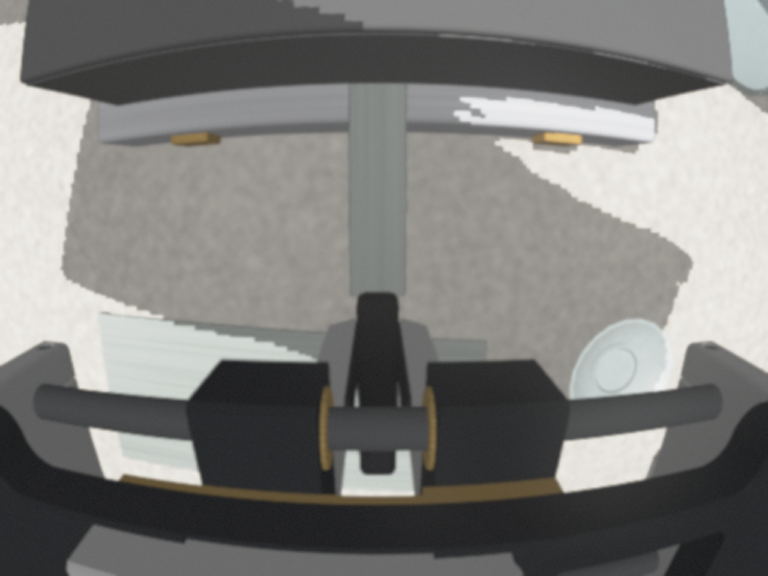

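The blade is under the cover wall at (377,85), with no contact force. I lift slowly.

```bash
python3 -m creep '[[[0,0,-0.05],0,0.05],[[0,0,-0.1],0,0.05],[[0,0,-0.15],0,0.05],[[0,0,-0.2],0,0.05],[[0,0,-0.25],0,0.05],[[0,0,-0.3],0,0.05],[[0,0,-0.35],0,0.05],[[0,0,-0.4],0,0.05],[[0,0,-0.4],0,0.05],[[0,0,-0.4],0,0.05]]';  python3 fr.py; python3 - <<'E'
from h import *
c2=cam('side'); save(c2,'s17.png',(180,150,330,260),5)
T=pose();c=cam('wrist');P=cloud(c); Q=(P-T[:3,3])@T[:3,:3]
for a in np.arange(.03,.1,.01):
    m=(Q[...,0]>a)&(Q[...,0]<a+.01)&(abs(Q[...,1])<.015)&(abs(Q[...,2])<.03)&(np.arange(384)[:,None]<240);print(m.sum(),np.median(Q[m],0).round(4))
E
```

```text
time_s: 32.9
ee_pos: [0.5805, -0.1075, 0.0752]
eef_rot: [3.141, 0.0, 1.618]
force: [-0.3, -0.5, -0.4]
grip_width: 0.0158
F world [-0.18 -0.21 -0.46] std [0.3  0.36 0.15] block xy [ 0.0004 -0.1713] tcp [ 0.5804 -0.1075  0.0751]
639 [0.0349 0.0013 0.0083]
641 [0.0449 0.0007 0.0083]
693 [0.0553 0.0007 0.0082]
665 [0.0651 0.0007 0.0083]
674 [0.0748 0.0007 0.0083]
661 [0.0852 0.0007 0.0084]
663 [0.0951 0.0007 0.0084]
1771 [ 0.1075  0.0002 -0.0067]
```

View pics/s17.png

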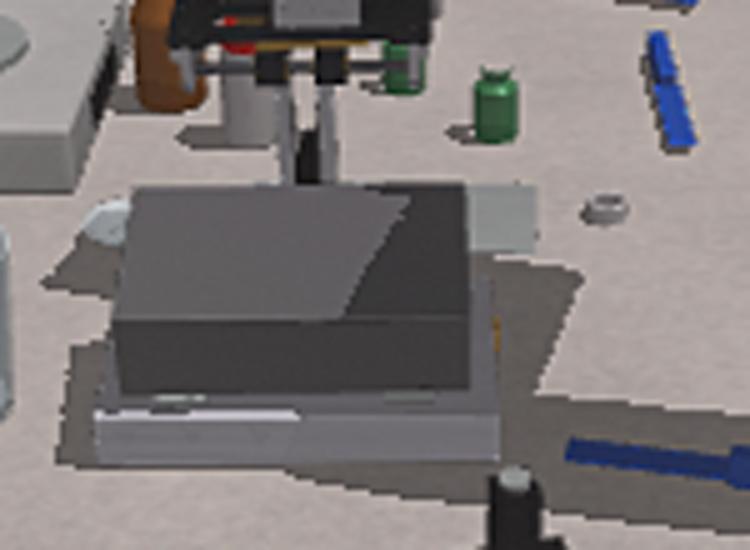

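```bash
python3 -m creep '[[[0,0,-0.08],0,0.05],[[0,0,-0.16],0,0.05],[[0,0,-0.24],0,0.05],[[0,0,-0.32],0,0.05],[[0,0,-0.4],0,0.05],[[0,0,-0.46],0,0.05],[[0,0,-0.46],0,0.05],[[0,0,-0.46],0,0.05]]';  python3 fr.py; cat > cov.py <<'E'
from h import *
import sys
T=pose()
def ang(n):
    c=cam(n);P=cloud(c); B=(P-np.array([*BC,0]))@R.from_euler('z',BY).as_matrix()
    g=c['img'].astype(int); grey=(np.ptp(g,axis=-1)<14)&(g.mean(-1)<130)
    y=B[...,1]-.066; z=B[...,2]-.048
    m=grey&(abs(B[...,0])<.1)&(np.hypot(y,z)<.15)&(z>.02)&(c['depth']>0)
    # best theta: maximise points on outer top plane (dist 62 above in cover frame)
    best=[]
    for th in np.arange(0,1.8,.01):
        yy=y[m]*np.cos(th)-z[m]*np.sin(th); zz=y[m]*np.sin(th)*1+z[m]*np.cos(th)
        # cover frame: -y axis dir=(-cos,sin) ; up dir=(sin,cos)
        a=-y[m]*np.cos(th)+z[m]*np.sin(th); b=y[m]*np.sin(th)+z[m]*np.cos(th)
        best.append((((abs(b-.062)<.002)|(abs(b-.058)<.002))&(a>0)&(a<.132)).sum())
    i=int(np.argmax(best)); print(n,'theta',i*.01,best[i],m.sum())
for n in sys.argv[1:]: ang(n)
E
python3 cov.py top side wrist
```

```text
time_s: 34.0
ee_pos: [0.5805, -0.1075, 0.0982]
eef_rot: [3.141, 0.0, 1.618]
force: [0.3, 0.1, -1.5]
grip_width: 0.0155
F world [ 0.02  0.06 -1.08] std [0.3  0.3  0.26] block xy [ 0.0004 -0.1713] tcp [ 0.5804 -0.1075  0.098 ]
top theta 0.34 1823 2383
side theta 0.35000000000000003 2027 2654
wrist theta 0.14 3921 19640
```

```bash
python3 -m creep '[[[0.15,0,0],0,0.05],[[0.25,0,-0.1],0,0.05],[[0.33,0,-0.2],0,0.05],[[0.43,0,-0.33],0,0.05],[[0.52,0,-0.454],0,0.05],[[0.62,0,-0.56],0,0.05],[[0.72,0,-0.67],0,0.05],[[0.82,0,-0.78],0,0.05],[[0.92,0,-0.89],0,0.05],[[1.02,0,-0.99],0,0.05],[[1.12,0,-1.09],0,0.05],[[1.12,0,-1.09],0,0.05]]';  python3 fr.py;python3 cov.py top side; python3 - <<'E'
from h import *
c2=cam('side'); save(c2,'s18.png',(150,110,330,260),4)
c2=cam('wrist'); save(c2,'w18.png',k=1.5)
E
```

```text
time_s: 35.55
ee_pos: [0.5779, -0.0508, 0.1533]
eef_rot: [3.141, -0.0, 1.619]
force: [0.7, 0.2, -0.6]
grip_width: 0.0149
F world [ 0.16 -0.07 -1.  ] std [0.48 0.38 0.3 ] block xy [ 0.0003 -0.1153] tcp [ 0.5777 -0.0516  0.1524]
top theta 0.86 1251 1983
side theta 0.86 2600 3014
```

View pics/s18.png

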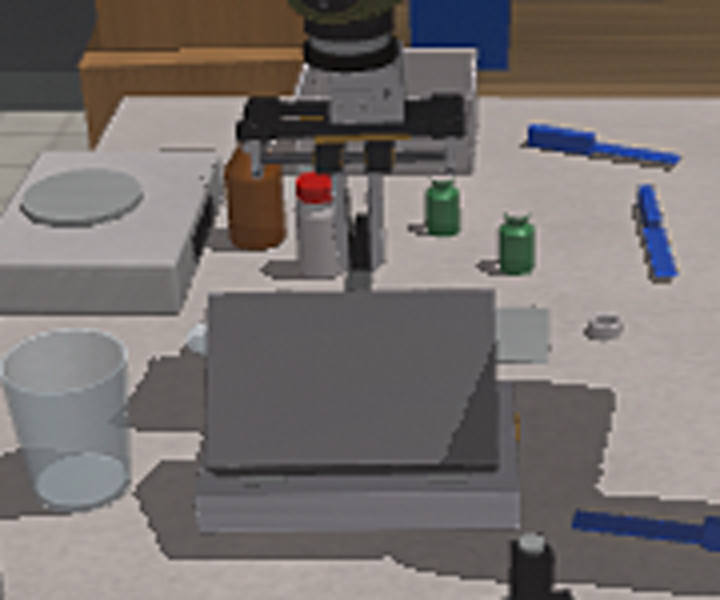

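View pics/w18.png

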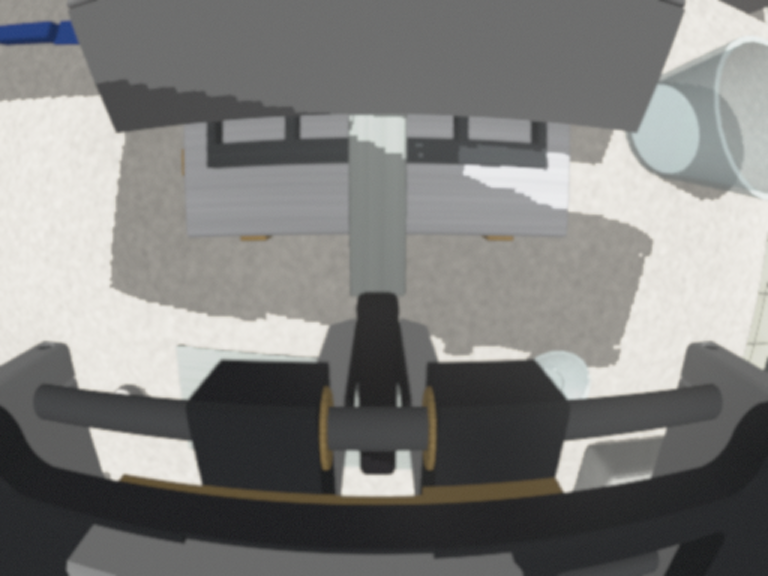

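```bash
python3 -m creep '[[[0.12,0,-0.09],0,0.05],[[0.24,0,-0.18],0,0.05],[[0.36,0,-0.28],0,0.05],[[0.48,0,-0.37],0,0.05],[[0.6,0,-0.46],0,0.05],[[0.6,0,-0.46],0,0.05],[[0.8,0,-0.37],0,0.05],[[1,0,-0.37],0,0.05],[[1.2,0,-0.37],0,0.05],[[1.4,0,-0.37],0,0.05],[[1.4,0,-0.37],0,0.05]]';  python3 fr.py;python3 cov.py top side; python3 - <<'E'
from h import *
c2=cam('side'); save(c2,'s19.png',(150,110,330,260),4)
E
```

```text
time_s: 37.05
ee_pos: [0.5744, 0.0198, 0.1712]
eef_rot: [3.141, -0.0, 1.62]
force: [-0.2, 0.1, -0.2]
grip_width: 0.016
F world [ 0.04  0.09 -0.57] std [0.62 0.56 0.24] block xy [ 0.0004 -0.0454] tcp [0.5744 0.0182 0.1711]
top theta 1.16 582 753
side theta 1.18 2737 3254
```

View pics/s19.png

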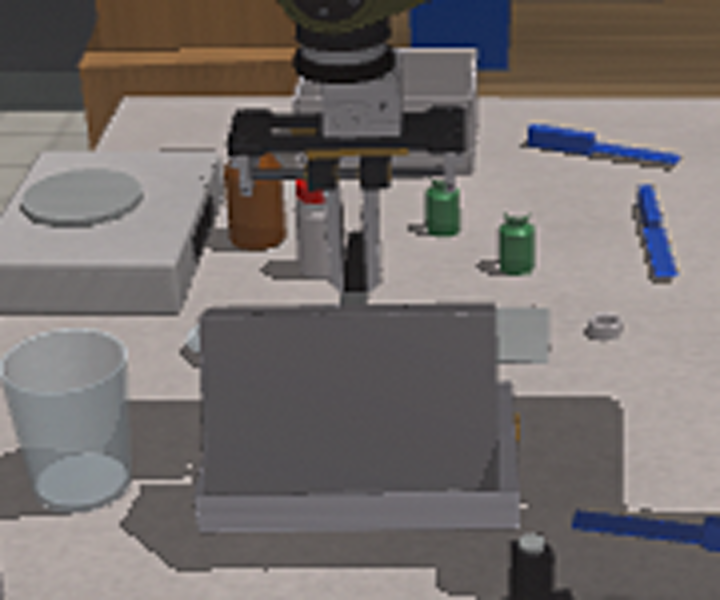

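```bash
python3 -m creep '[[[0.12,0,0],0,0.05],[[0.24,0,0],0,0.05],[[0.36,0,0],0,0.05],[[0.48,0,0],0,0.05],[[0.6,0,0],0,0.05],[[0.7,0,0],0,0.05],[[0.8,0,0],0,0.05],[[0.8,0,0],0,0.05]]';  python3 fr.py;python3 cov.py top side
```

```text
time_s: 38.2
ee_pos: [0.5725, 0.0592, 0.1712]
eef_rot: [3.141, -0.0, 1.619]
force: [-0.2, 0.8, -0.2]
grip_width: 0.0156
F world [ 0.01 -0.07 -0.15] std [0.37 0.49 0.33] block xy [ 0.0004 -0.0053] tcp [0.5726 0.0583 0.1712]
top theta 1.48 116 294
side theta 1.55 2250 3219
```

```bash
python3 -m creep '[[[0.05,0,0],0,0.05],[[0.1,0,0],0,0.05],[[0.15,0,0],0,0.05],[[0.2,0,0],0,0.05],[[0.2,0,0],0,0.05],[[0.2,0,0],0,0.05]]';  python3 fr.py;python3 cov.py side; python3 - <<'E'
from h import *
c2=cam('side'); save(c2,'s20.png',(150,110,330,260),4)
c2=cam('wrist'); save(c2,'w20.png',k=1.5)
E
```

```text
time_s: 39.1
ee_pos: [0.572, 0.0686, 0.1711]
eef_rot: [3.141, -0.0, 1.619]
force: [0.4, 1.2, -0.8]
grip_width: 0.0155
F world [ 0.08  0.27 -0.58] std [0.26 0.63 0.37] block xy [0.0004 0.0048] tcp [0.572  0.0684 0.1711]
side theta 1.6300000000000001 2067 3156
```

View pics/w20.png

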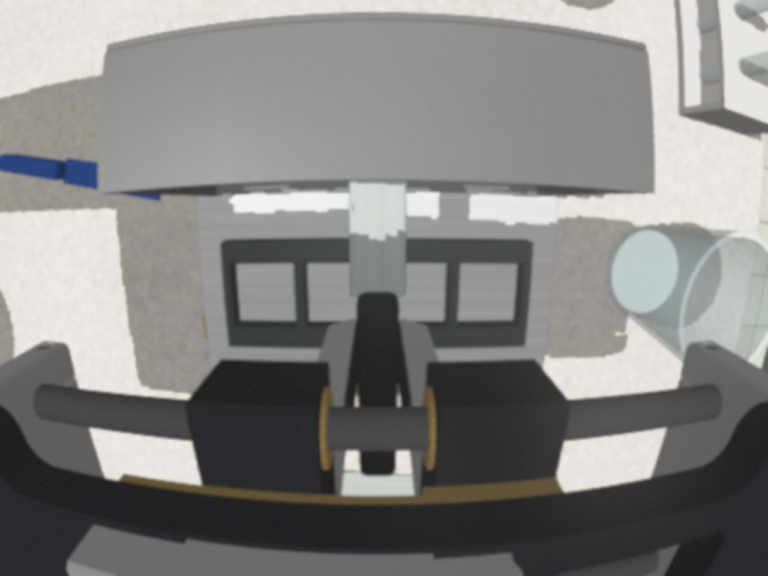

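```bash
python3 -m creep '[[[-0.8,0,0],0,0.05],[[-1.6,0,0],0,0.05],[[-2.4,0,0],0,0.05],[[-3.2,0,0],0,0.05],[[-4,0,0],0,0.05],[[-4,0,0],0,0.05],[[-4,0,0],0,0.05]]'; python3 fr.py;python3 cov.py side; python3 - <<'E'
from h import *
c=cam('top')
w=np.array([onz(c,u,v,.002)[:2] for u,v in ((277,185.5),(304,187),(301,246.2),(273.5,243.8))]);print(w,w.mean(0),np.linalg.norm(np.diff(w,axis=0),axis=1)); d=w[0]-w[3];e=w[1]-w[2];print(np.degrees(np.arctan2(d[1],d[0])),np.degrees(np.arctan2(e[1],e[0])))
print(np.array([[0]]),go(*w.mean(0),.17),telemetry.get_obs()['qpos'].round(2))
save(c,'t21.png',k=1.5)
E
```

```text
time_s: 40.15
ee_pos: [0.5814, -0.132, 0.1709]
eef_rot: [-3.141, -0.0, 1.617]
force: [-0.2, -0.2, -1.2]
grip_width: 0.0158
F world [ 0.05  0.28 -0.67] std [0.31 0.45 0.62] block xy [ 0.0006 -0.1942] tcp [ 0.5816 -0.1303  0.1711]
side theta 1.6400000000000001 2066 3007
[[ 0.63717623 -0.12114476]
 [ 0.63771538 -0.22151342]
 [ 0.41763835 -0.21832692]
 [ 0.420036   -0.11936409]] [ 0.52814149 -0.1700873 ] [0.10037011 0.2201001  0.09899187]
-0.4698471713687248 -0.8295285254128537
[[0]] [-0.739 -1.107  0.023] [-0.28  0.45  1.45  0.    1.25 -0.33]
```

View pics/t21.png

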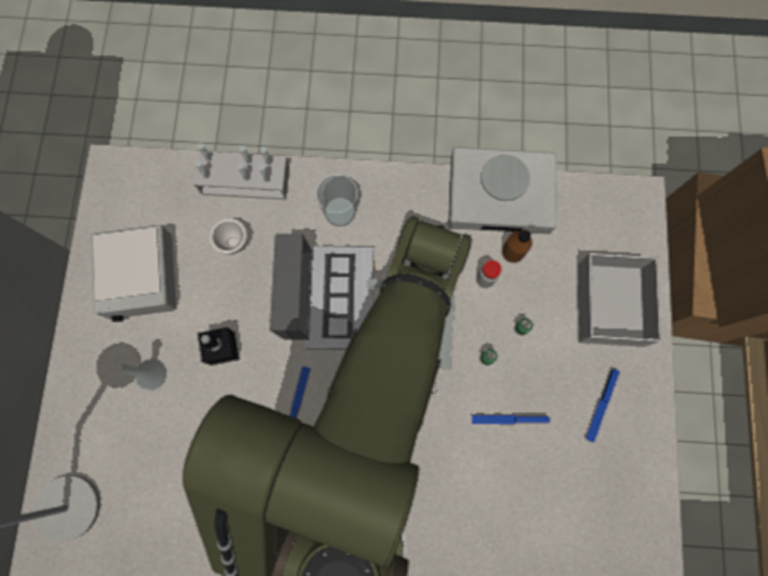

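```bash
python3 - <<'E'
from h import *
print(go(.498,-.170,.171))
E
python3 -m creep '[[[-0.4,-0.8,0],0,0.05],[[-0.71,-1.7,0],1,0.05],[[-0.71,-1.7,0],2,0.05],[[-0.71,-1.7,0],3,0.05],[[-0.71,-1.7,0],4,0.05],[[-0.71,-1.7,0],5,0.05],[[-0.71,-1.7,0],6,0.05],[[-0.71,-1.7,0],7,0.05],[[-0.71,-1.7,0],8,0.05],[[-0.71,-1.7,0],9,0.05],[[-0.71,-1.7,0],10,0.05],[[-0.71,-1.7,0],11,0.05]]'
python3 -m creep '[[[0,0,0],0.67,0.05],[[0,0,0],0.67,0.05],[[0,0,0],0.67,0.05]]'
python3 - <<'E'
from h import *
print(pose()[:3,3],go(.498,-.170,.024))
c2=cam('wrist'); save(c2,'w22.png',k=1.5)
E
```

```text
[-0.708 -1.709  0.003]
time_s: 41.65
ee_pos: [0.4984, -0.1704, 0.1712]
eef_rot: [3.142, -0.0, 0.078]
force: [-0.2, -0.5, -0.9]
grip_width: 0.0156
time_s: 41.95
ee_pos: [0.4984, -0.1706, 0.1711]
eef_rot: [3.142, -0.0, -0.008]
force: [-0.3, 0.1, -0.3]
grip_width: 0.0152
[ 0.49837525 -0.17059124  0.17113405] [-0.008 -0.012  2.943]
```

View pics/w22.png

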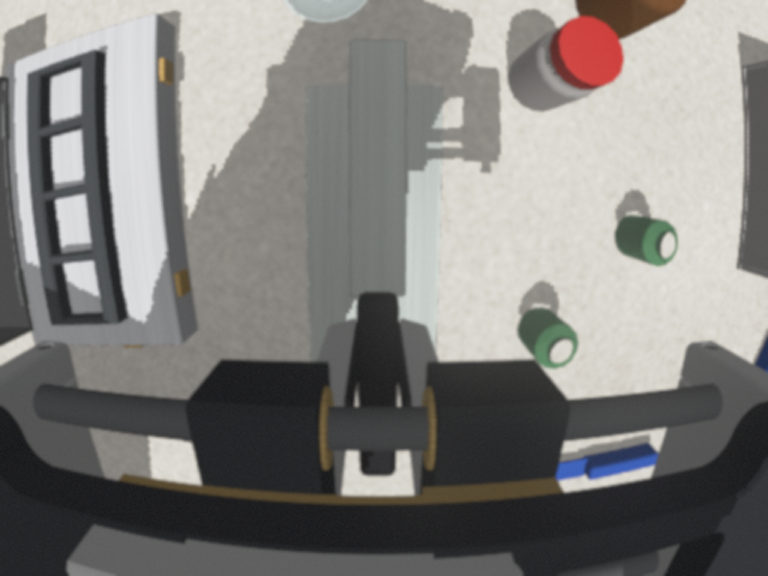

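```bash
python3 -m creep '[[[0,0,0.8],0,0.05],[[0,0,1.6],0,0.05],[[0,0,2.3],0,0.05],[[0,0,2.7],0,0.05],[[0,0,2.85],0,0.05],[[0,0,2.93],0,0.05],[[0,0,2.93],0,0.05],[[0,0,2.93],0,0.05],[[0,0,2.93],0,0.05]]'; python3 fr.py
```

```text
time_s: 42.9
ee_pos: [0.4988, -0.1711, 0.0255]
eef_rot: [3.141, -0.001, -0.011]
force: [-0.2, -0.5, -0.9]
grip_width: 0.0152
F world [-0.42 -0.22 -1.16] std [0.49 0.34 0.97] block xy [-0.0844 -0.2308] tcp [ 0.4985 -0.171   0.0249]
```

```bash
python3 -m creep '[[[0,0,0.04],0,0.05],[[0,0,0.04],0,0.05],[[0,0,0.04],0,0.05]]'; python3 fr.py; python3 -m creep '[[[0,0,0],0,0.4],[[0,0,0],0,0.4],[[0,0,0],0,0.4],[[0,0,0],0,0.4],[[0,0,0],0,0.4],[[0,0,-0.5],0,0.4],[[0,0,-1.5],0,0.4],[[0,0,-2.5],0,0.5],[[0,0,-3.5],0,0.6],[[0,0,-4.5],0,0.7],[[0,0,-4.5],0,0.7],[[0,0,-4.5],0,0.7]]'; python3 - <<'E'
from h import *
c2=cam('wrist'); save(c2,'w23.png',k=1.5)
E
python3 sp.py w23.png
```

```text
time_s: 43.4
ee_pos: [0.4985, -0.171, 0.023]
eef_rot: [3.141, -0.001, -0.011]
force: [-3.0, 0.4, 7.4]
grip_width: 0.0159
F world [-2.16  0.61  7.12] std [0.69 0.64 0.39] block xy [-0.0843 -0.2309] tcp [ 0.4985 -0.171   0.023 ]
time_s: 44.8
ee_pos: [0.4984, -0.1709, 0.2481]
eef_rot: [3.141, -0.002, -0.011]
force: [-0.1, 0.1, -1.1]
grip_width: 0.0659
yaw -0.6328477833161511 [ 0.498  -0.1708  0.2467]
377.51375245579567 271.3614931237721 509 ((484.135986328125, -170.17637634277344), (11.81325912475586, 75.52245330810547), 89.53327178955078) [ 0.48778179 -0.17056017  0.02741756] [0.02607481 0.02861523]
```

View pics/w23.png

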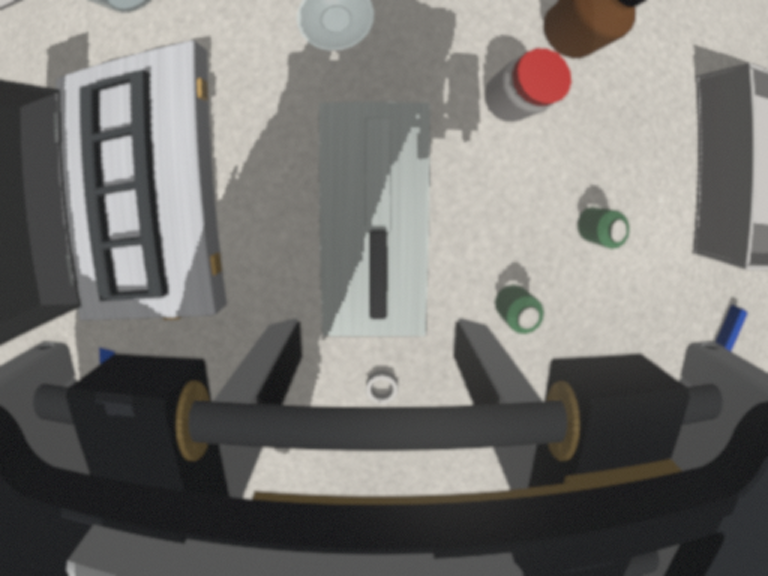

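```bash
cat > ov.py <<'E'
from h import *
import sys
n,name=sys.argv[1:3]
c=cam(n); k=int(sys.argv[3]); x0,y0,x1,y1=map(int,sys.argv[4:8])
im=cv2.resize(c['img'][y0:y1,x0:x1,::-1],None,fx=k,fy=k,interpolation=cv2.INTER_CUBIC)
for px in (-.075,-.025,.025,.075):
    q=[]
    for sx,sy in ((-1,-1),(1,-1),(1,1),(-1,1)):
        u,v=proj(c,(*b2w(px+sx*.0215,sy*.0215),.055)); q.append([(u-x0+.5)*k,(v-y0+.5)*k])
    cv2.polylines(im,[np.int32(q)],True,(0,0,255),1)
cv2.imwrite('pics/'+name,im)
E
python3 ov.py wrist ov1.png 5 20 20 160 220;python3 ov.py top ov2.png 8 195 150 265 240
```

```text
(no output)
```

View pics/ov1.png

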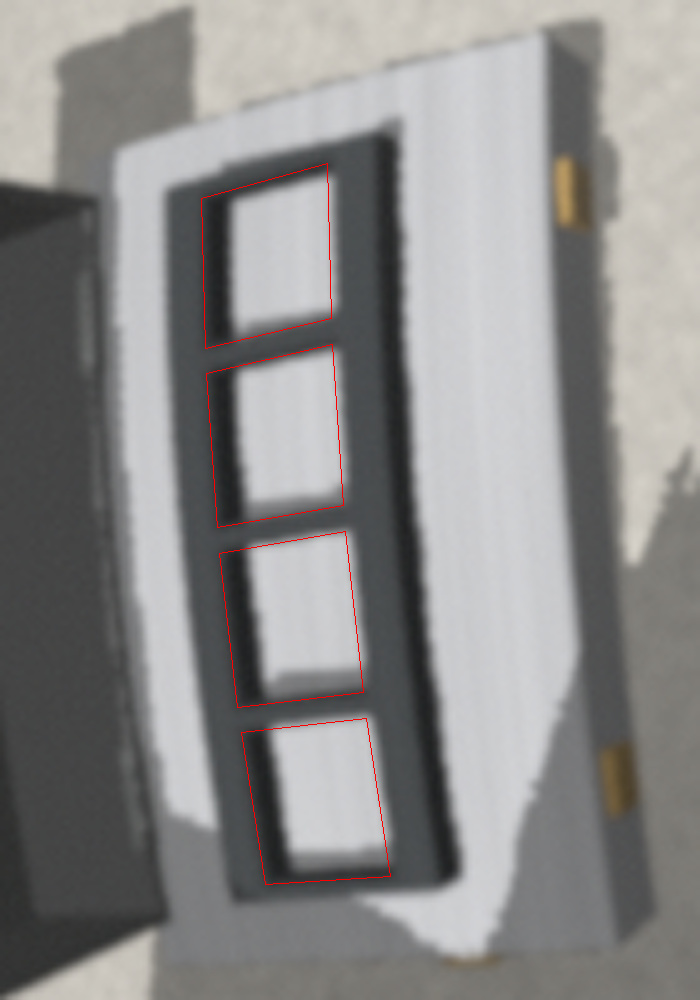

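View pics/ov2.png

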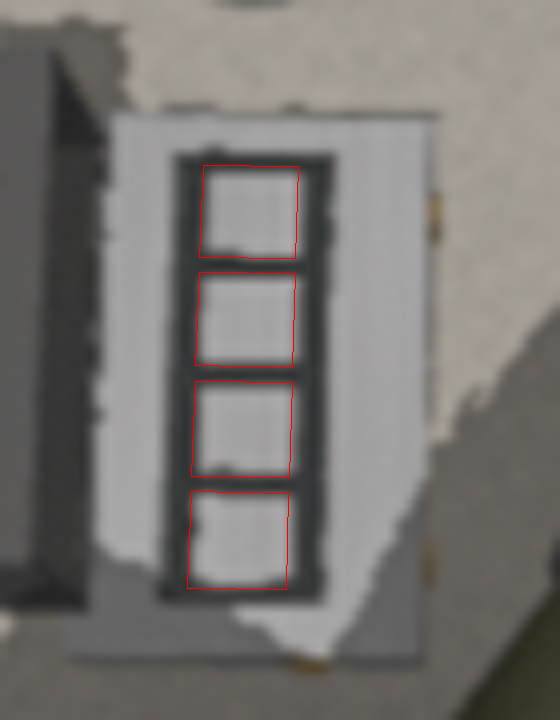

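```bash
cat > bt.py <<'E'
from loc import *
for n in ('wrist','top','side'):
    c=cam(n);P=cloud(c); hsv=cv2.cvtColor(c['img'],cv2.COLOR_RGB2HSV)
    g=(hsv[...,0]>45)&(hsv[...,0]<95)&(hsv[...,1]>70)&(hsv[...,2]>25)
    if n=='wrist': g&=(np.arange(384)[:,None]<245)
    k,l,s,ce=cv2.connectedComponentsWithStats(cv2.dilate(g.astype(np.uint8),np.ones((3,3))))
    for i in range(1,k):
        if s[i,4]<15: continue
        b=(l==i)&(c['depth']>0); p=P[b]; top=p[p[:,2]>.055]
        cm=P[zone(c,P,(*(np.median(p[:,0])+np.array([-.04,.04])),*(np.median(p[:,1])+np.array([-.04,.04]))),.056,.07)]
        print(n,s[i],np.median(p,0).round(3),'lip',len(cm),((cm.max(0)+cm.min(0))/2).round(4) if len(cm) else None, np.ptp(cm,axis=0).round(3) if len(cm) else None)
E
python3 bt.py
```

```text
wrist [399 141  12  24 174] [ 0.527 -0.372  0.049] lip 25 [ 0.5284 -0.3749  0.0611] [0.023 0.011 0.008]
wrist [338 201  12  21 128] [ 0.449 -0.289  0.048] lip 17 [ 0.453  -0.2945  0.0604] [0.02  0.014 0.007]
top [343 213  12  10  79] [ 0.522 -0.373  0.043] lip 2 [ 0.5203 -0.3753  0.0597] [0.008 0.006 0.006]
top [320 233  11  11  72] [ 0.444 -0.292  0.044] lip 2 [ 0.4516 -0.2896  0.0602] [0.013 0.001 0.006]
side [256 155   9  15 131] [ 0.531 -0.37   0.025] lip 8 [ 0.5305 -0.3716  0.0596] [0.017 0.009 0.006]
side [274 164  10  16 149] [ 0.451 -0.288  0.026] lip 8 [ 0.4495 -0.2922  0.0593] [0.02  0.015 0.005]
```

```bash
python3 - <<'E'
from h import *
print(go(.45,-.335,.2))
E
```

```text
[-0.925  3.295  0.933]
```

```bash
python3 -m creep '[[[-0.2,0.7,0],-1,0.8],[[-0.4,1.4,0],-2,0.8],[[-0.6,2.1,0],-3,0.8],[[-0.8,2.8,0],-4,0.8],[[-0.92,3.3,0],-5,0.8],[[-0.92,3.3,0],-6,0.8],[[-0.92,3.3,0],-7,0.8],[[-0.92,3.3,0.3],-8,0.8],[[-0.92,3.3,0.9],-9,0.8],[[-0.92,3.3,0.9],-10,0.8],[[-0.92,3.3,0.9],-11,0.8],[[-0.92,3.3,0.9],-11.67,0.8]]'; python3 -m creep '[[[0,0,0],0,0.8],[[0,0,0],0,0.8]]';  python3 bt.py; python3 - <<'E'
from h import *
c2=cam('wrist'); save(c2,'w24.png',k=1.5); print(pose()[:3,3], np.degrees(telemetry.get_obs()['eef_rot'][2]))
for p in ((.45,-.294,.062),(.528,-.374,.062)): print(np.array(proj(c2,p))*1.5)
E
```

```text
time_s: 46.35
ee_pos: [0.4504, -0.3353, 0.2019]
eef_rot: [-3.141, -0.001, 1.624]
force: [-0.6, -0.9, 0.2]
grip_width: 0.0752
time_s: 46.55
ee_pos: [0.4504, -0.3353, 0.2023]
eef_rot: [-3.141, -0.0, 1.615]
force: [-0.2, 0.4, -0.1]
grip_width: 0.0753
wrist [237 135  28  29 298] [ 0.442 -0.291  0.048] lip 5 [ 0.4508 -0.289   0.0619] [0.012 0.002 0.001]
wrist [301 212  10  24 185] [ 0.515 -0.379  0.048] lip 8 [ 0.5159 -0.3829  0.0624] [0.001 0.009 0.003]
top [321 234   4   5  19] [ 0.397 -0.215  0.472] lip 0 None None
side [256 154   9  16 134] [ 0.53  -0.37   0.025] lip 7 [ 0.5305 -0.3707  0.0596] [0.016 0.013 0.005]
side [274 164  10  16 149] [ 0.455 -0.288  0.025] lip 10 [ 0.4515 -0.2925  0.0602] [0.024 0.02  0.008]
[ 0.45046735 -0.335367    0.20248372] 92.64337394762944
[377.98181237 218.48360524]
[479.40400394 334.35163113]
```

View pics/w24.png

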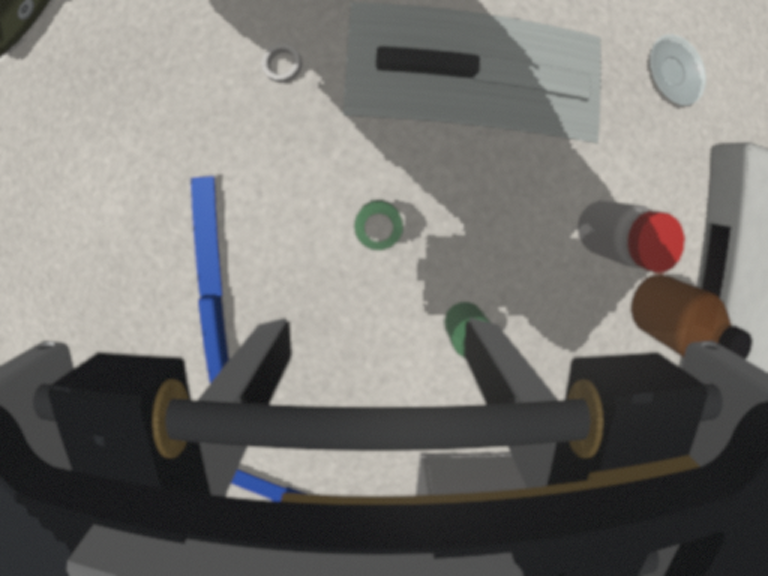

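```bash
python3 - <<'E'
from h import *
c=cam('wrist')
print(onz(c,379/1.5,226/1.5,.062),onz(c,379/1.5,224/1.5,.044))
p=onz(c,379/1.5,226/1.5,.062); print(go(.450,-.2965,.041))
E
```

```text
[ 0.45090558 -0.29912851  0.062     ] [ 0.45098652 -0.29952484  0.044     ]
[0.777 0.027 3.23 ]
```

```bash
python3 -m creep '[[[0.4,0.03,0.3],0,0.8],[[0.76,0.03,0.8],0,0.8],[[0.76,0.03,1.6],0,0.8],[[0.76,0.03,2.4],0,0.8],[[0.76,0.03,3],0,0.8],[[0.76,0.03,3.23],0,0.8],[[0.76,0.03,3.23],0,0.8],[[0.76,0.03,3.23],0,0.8],[[0.76,0.03,3.23],0,0.3],[[0.76,0.03,3.23],0,0.3],[[0.76,0.03,3.23],0,0.3],[[0.76,0.03,3.23],0,0.3]]' 20; python3 -m creep '[[[0,0,0],0,0.3],[[0,0,0],0,0.3],[[0,0,0],0,0.3],[[0,0,0],0,0.3],[[0,0,-0.2],0,0.3],[[0,0,-0.6],0,0.3],[[0,0,-1.2],0,0.3],[[0,0,-1.8],0,0.3],[[0,0,-1.8],0,0.3],[[0,0,-1.8],0,0.3]]'; python3 - <<'E'
from h import *
c=cam('wrist'); save(c,'w25.png',k=1.5); T=pose(); print(T[:3,3])
for p in ((0,0,-.022),(0,0,-.004)):
    print(np.array(proj(c,T[:3,:3]@np.array(p)+T[:3,3]))*1.5)
c=cam('side'); save(c,'s25.png',(180,110,340,230),5)
E
```

```text
time_s: 48.0
ee_pos: [0.4503, -0.2974, 0.0415]
eef_rot: [3.141, 0.0, 1.618]
force: [-0.3, -0.2, -0.2]
grip_width: 0.0467
time_s: 49.0
ee_pos: [0.4502, -0.2973, 0.1314]
eef_rot: [3.141, 0.001, 1.618]
force: [-0.5, 0.1, -0.4]
grip_width: 0.035
[ 0.44985707 -0.29708542  0.13050122]
[373.60098178 378.64196998]
[373.9130952  358.53557933]
```

View pics/w25.png

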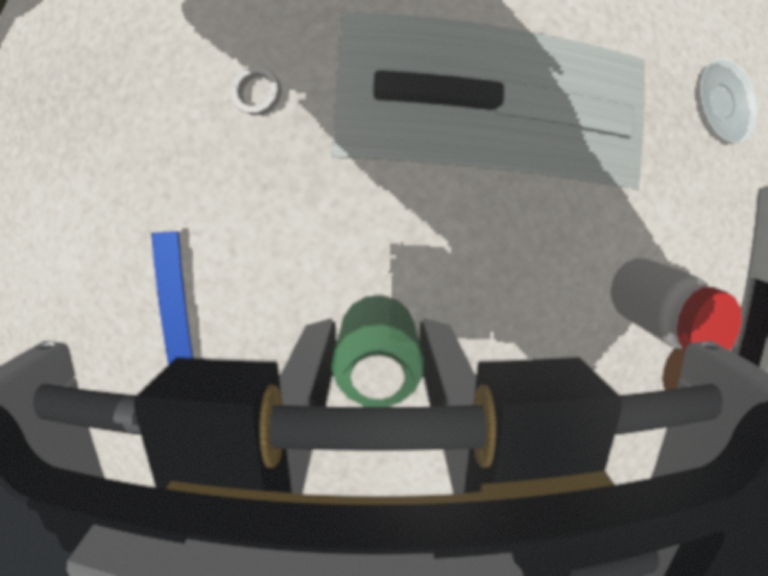

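View pics/s25.png

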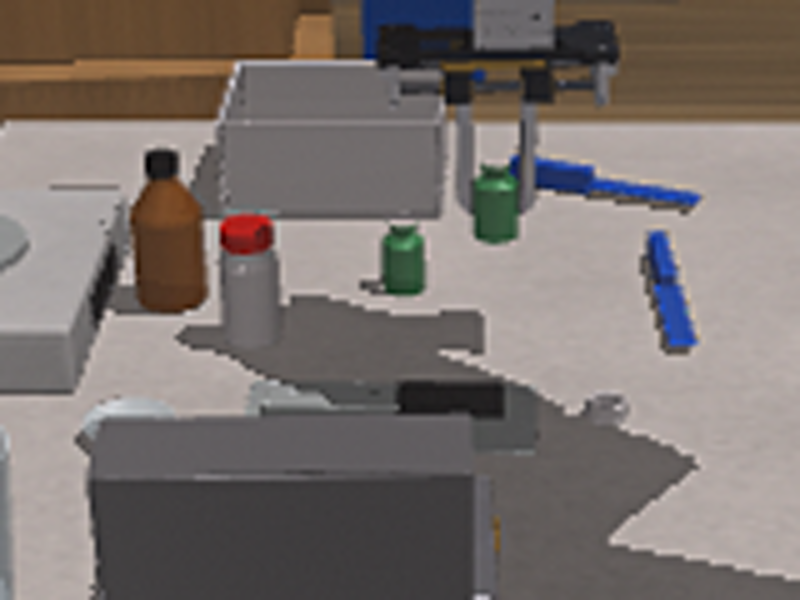

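```bash
python3 - <<'E'
from h import *
print(b2w(.025,0),go(*b2w(.025,0),.165))
E
```

```text
[0.59687225 0.06477766] [ 7.088  3.283 -0.695]
```

```bash
python3 -m creep '[[[0.3,0.15,-0.7],0,0.3],[[1,0.46,-0.7],0,0.3],[[1.75,0.8,-0.7],0,0.3],[[2.5,1.15,-0.7],0,0.3],[[3.25,1.5,-0.7],0,0.3],[[4,1.85,-0.7],0,0.3],[[4.75,2.2,-0.7],0,0.3],[[5.5,2.55,-0.7],0,0.3],[[6.2,2.87,-0.7],0,0.3],[[6.8,3.15,-0.7],0,0.3],[[7.09,3.28,-0.7],0,0.3],[[7.09,3.28,-0.7],0,0.3]]';python3 -m creep '[[[0,0,0],0,0.3],[[0,0,0],0,0.3]]'; python3 - <<'E'
from h import *
c=cam('wrist'); save(c,'w26.png',k=1.5); T=pose(); print(T[:3,3],np.degrees(telemetry.get_obs()['eef_rot'][2]),w2b(T[:3,3]),go(*b2w(.025,0),.082))
E
```

```text
time_s: 50.3
ee_pos: [0.597, 0.0659, 0.1647]
eef_rot: [-3.14, -0.0, 1.62]
force: [0.3, 0.2, -1.3]
grip_width: 0.0358
time_s: 50.5
ee_pos: [0.5968, 0.0633, 0.1658]
eef_rot: [-3.141, 0.0, 1.617]
force: [0.5, 0.2, -1.6]
grip_width: 0.0351
[0.59688318 0.0633237  0.1659642 ] 92.64613830219439 [ 0.02494243 -0.00145286] [0.029 0.002 1.679]
```

View pics/w26.png

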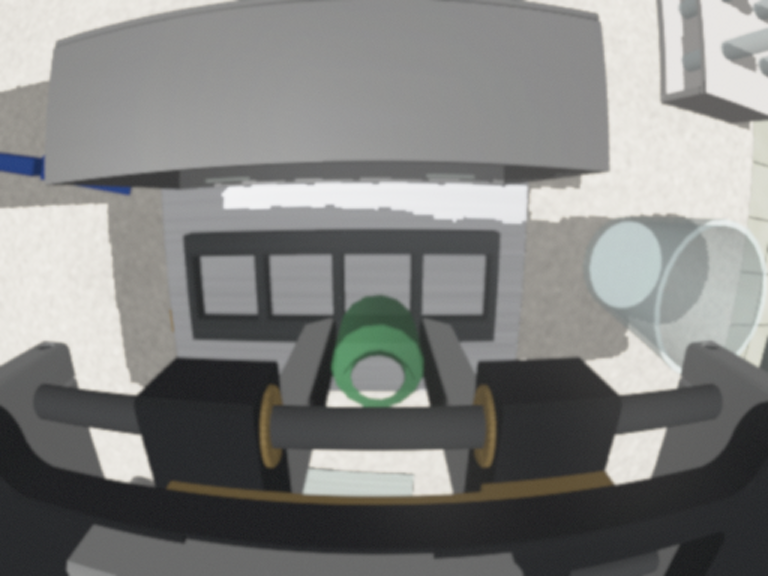

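```bash
python3 -m creep '[[[0.025,0,0.4],0,0.3],[[0.025,0,0.8],0,0.3],[[0.025,0,1.15],0,0.3],[[0.025,0,1.15],0,0.3],[[0.025,0,1.15],0,0.3],[[0.025,0,1.15],0,0.3]]'; python3 fr.py; python3 - <<'E'
from h import *
c=cam('wrist'); save(c,'w27.png',k=1.5); T=pose(); print(w2b(T[:3,3]),go(*b2w(.025,0),.082))
c=cam('top'); save(c,'t27.png',(195,150,265,240),8)
E
```

```text
time_s: 51.15
ee_pos: [0.5976, 0.0655, 0.1098]
eef_rot: [3.14, 0.0, 1.618]
force: [0.0, 0.9, -0.8]
grip_width: 0.035
F world [ 0.1   0.33 -0.7 ] std [0.29 0.4  0.26] block xy [0.0255 0.001 ] tcp [0.5973 0.0658 0.1092]
[0.0253936  0.00102318] [-0.02  -0.008  0.541]
```

View pics/w27.png

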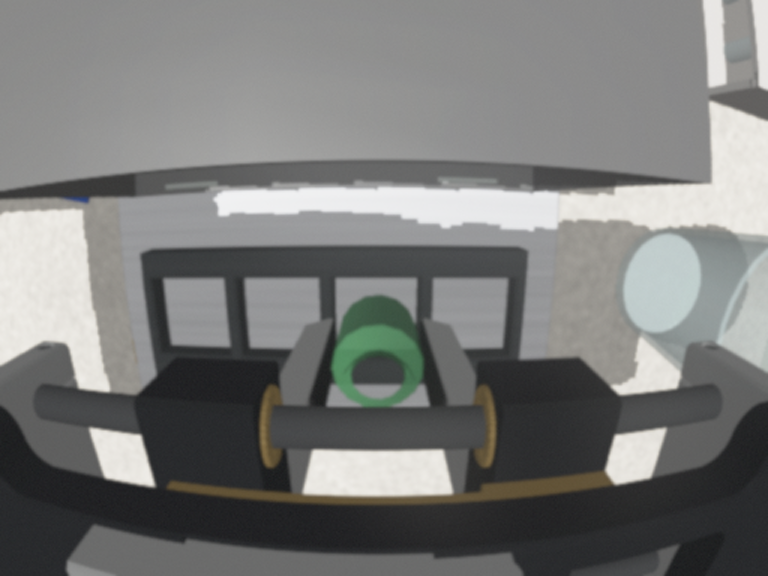

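Aligned over the third pocket. I lower in two stages, watching the force.

```bash
python3 -m creep '[[[-0.02,0,0.1],0,0.3],[[-0.02,0,0.2],0,0.3],[[-0.02,0,0.3],0,0.3],[[-0.02,0,0.36],0,0.3],[[-0.02,0,0.36],0,0.3],[[-0.02,0,0.36],0,0.3]]'; python3 fr.py; python3 -m creep '[[[0,0,0.08],0,0.3],[[0,0,0.15],0,0.3],[[0,0,0.17],0,0.3],[[0,0,0.17],0,0.3],[[0,0,0.17],0,0.3]]'; python3 fr.py
```

```text
time_s: 52.05
ee_pos: [0.5971, 0.0648, 0.0905]
eef_rot: [-3.142, 0.0, 1.618]
force: [-0.8, -0.1, -0.7]
grip_width: 0.035
F world [ 0.08  0.11 -0.85] std [0.5  0.17 0.13] block xy [ 0.0253 -0.    ] tcp [0.5972 0.0648 0.0908]
time_s: 52.75
ee_pos: [0.5971, 0.0648, 0.0821]
eef_rot: [-3.142, 0.0, 1.618]
force: [0.6, -0.0, -0.3]
grip_width: 0.0355
F world [ 0.05 -0.06 -0.66] std [0.34 0.17 0.35] block xy [0.0253 0.    ] tcp [0.5972 0.0648 0.0822]
```

```bash
python3 -m creep '[[[0,0,0.02],0,0.3],[[0,0,0.02],0,0.6],[[0,0,0.02],0,0.6],[[0,0,0.02],0,0.6],[[0,0,0.02],0,0.6],[[0,0,0.02],0,0.6],[[0,0,-0.4],0,0.6],[[0,0,-1],0,0.6],[[0,0,-1.7],0,0.8],[[0,0,-2.4],0,0.8],[[0,0,-2.4],0,0.8]]'; python3 - <<'E'
from h import *
c=cam('wrist'); save(c,'w28.png',k=1.5); T=pose(); print(T[:3,3],go(.5285,-.42,.2))
E
```

```text
time_s: 54.05
ee_pos: [0.5987, 0.0649, 0.2072]
eef_rot: [3.134, -0.0, 1.618]
force: [0.3, 0.3, 0.2]
grip_width: 0.0744
[0.59784975 0.06487235 0.20424641] [-9.62  -1.847  0.077]
```

View pics/w28.png

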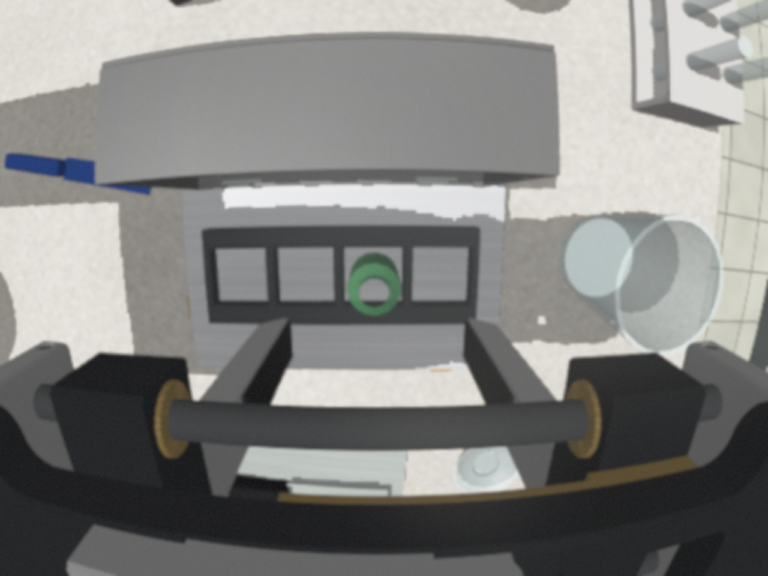

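```bash
python3 -m creep '[[[-0.9,-0.17,0],0,0.8],[[-1.8,-0.34,0],0,0.8],[[-2.7,-0.52,0],0,0.8],[[-3.6,-0.69,0],0,0.8],[[-4.5,-0.86,0],0,0.8],[[-5.4,-1.04,0],0,0.8],[[-6.3,-1.21,0],0,0.8],[[-7.2,-1.38,0],0,0.8],[[-8.1,-1.55,0],0,0.8],[[-9,-1.73,0.08],0,0.8],[[-9.62,-1.85,0.08],0,0.8],[[-9.62,-1.85,0.08],0,0.8]]';python3 -m creep '[[[0,0,0],0,0.8],[[0,0,0],0,0.8],[[0,0,0],0,0.8]]'; python3 - <<'E'
from h import *
c=cam('wrist'); save(c,'w29.png',k=1.5); T=pose(); print(T[:3,3]); print(np.array(proj(c,(.528,-.377,.062)))*1.5)
E
```

```text
time_s: 55.3
ee_pos: [0.5257, -0.4234, 0.1955]
eef_rot: [-3.139, -0.002, 1.614]
force: [1.2, 0.5, -0.3]
grip_width: 0.0753
time_s: 55.6
ee_pos: [0.528, -0.4189, 0.1979]
eef_rot: [-3.141, -0.0, 1.62]
force: [0.3, 0.6, -0.5]
grip_width: 0.0754
[ 0.52803031 -0.41908174  0.19815809]
[378.8782406  218.28538205]
```

View pics/w29.png

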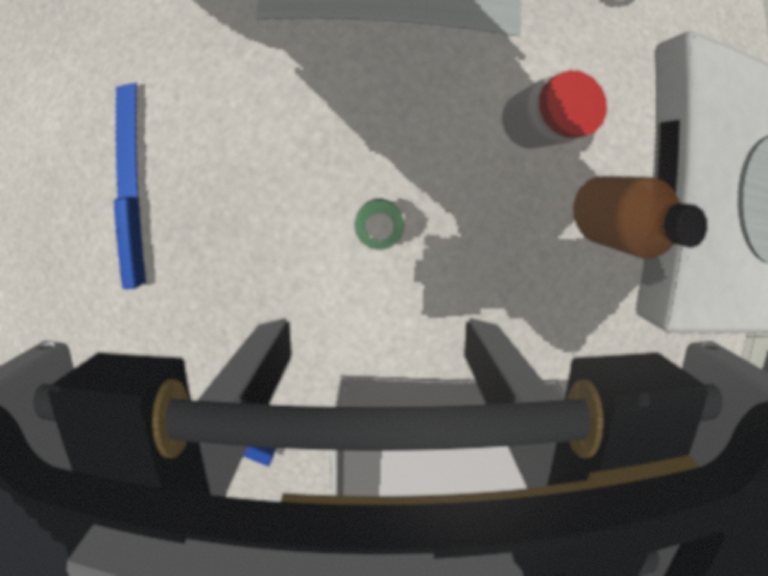

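```bash
python3 - <<'E'
from h import *
print(go(.5285,-.381,.0415))
E
```

```text
[0.76  0.046 3.133]
```

```bash
python3 -m creep '[[[0.4,0.03,0.3],0,0.8],[[0.76,0.03,0.8],0,0.8],[[0.76,0.03,1.6],0,0.8],[[0.76,0.03,2.4],0,0.8],[[0.76,0.03,2.9],0,0.8],[[0.76,0.03,3.13],0,0.8],[[0.76,0.03,3.13],0,0.8],[[0.76,0.03,3.13],0,0.8],[[0.76,0.03,3.13],0,0.3],[[0.76,0.03,3.13],0,0.3],[[0.76,0.03,3.13],0,0.3],[[0.76,0.03,3.13],0,0.3]]' 20; python3 -m creep '[[[0,0,0],0,0.3],[[0,0,0],0,0.3],[[0,0,0],0,0.3],[[0,0,0],0,0.3],[[0,0,-0.2],0,0.3],[[0,0,-0.6],0,0.3],[[0,0,-1.2],0,0.3],[[0,0,-1.8],0,0.3],[[0,0,-2.5],0,0.3],[[0,0,-2.5],0,0.3],[[0,0,-2.5],0,0.3]]'; python3 - <<'E'
from h import *
c=cam('wrist'); save(c,'w30.png',k=1.5); T=pose(); print(T[:3,3])
print(b2w(-.075,0),go(*b2w(-.075,0),.165))
E
```

```text
time_s: 56.85
ee_pos: [0.5274, -0.3821, 0.0419]
eef_rot: [3.141, 0.0, 1.618]
force: [-0.7, 0.3, 0.8]
grip_width: 0.0467
time_s: 57.95
ee_pos: [0.5274, -0.3821, 0.1674]
eef_rot: [3.141, 0.001, 1.618]
force: [0.3, -0.2, -0.8]
grip_width: 0.0355
[ 0.52703692 -0.3818029   0.16610112]
[0.49698326 0.06006702] [ 8.856 -0.18   0.026]
```

View pics/w30.png

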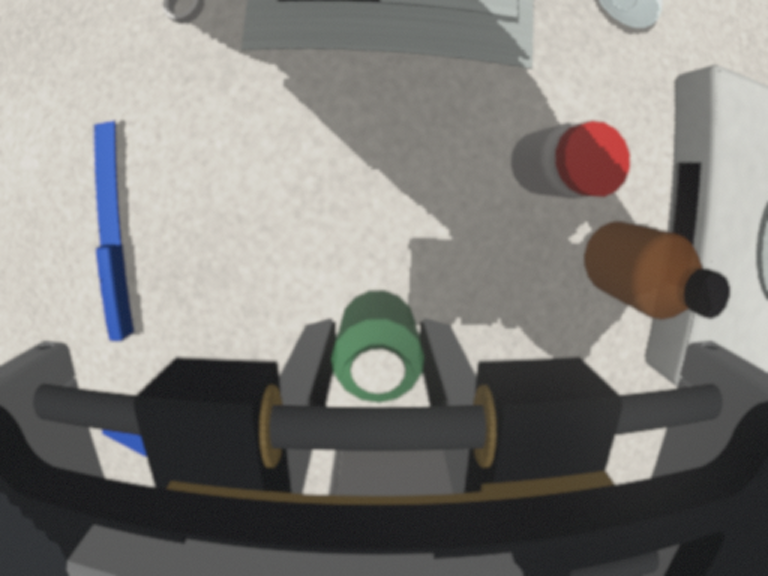

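```bash
python3 -m creep '[[[0.8,-0.02,0],0,0.3],[[1.6,-0.03,0],0,0.3],[[2.4,-0.05,0],0,0.3],[[3.2,-0.07,0],0,0.3],[[4,-0.08,0],0,0.3],[[4.8,-0.1,0],0,0.3],[[5.6,-0.12,0],0,0.3],[[6.4,-0.13,0],0,0.3],[[7.2,-0.15,0],0,0.3],[[8,-0.17,0],0,0.3],[[8.6,-0.18,0],0,0.3],[[8.82,-0.18,0],0,0.3]]';python3 -m creep '[[[0,0,0],0,0.3],[[0,0,0],0,0.3],[[0,0,0],0,0.3]]'; python3 - <<'E'
from h import *
T=pose(); print(T[:3,3],w2b(T[:3,3]),go(*b2w(-.075,-.0018),.108))
E
```

```text
time_s: 59.2
ee_pos: [0.4965, 0.0602, 0.1655]
eef_rot: [-3.14, -0.0, 1.621]
force: [0.6, -0.7, -0.3]
grip_width: 0.035
time_s: 59.5
ee_pos: [0.4974, 0.0569, 0.1663]
eef_rot: [-3.141, 0.0, 1.617]
force: [-0.6, 0.3, -1.6]
grip_width: 0.0356
[0.497402   0.05688873 0.16630036] [-0.07473144 -0.00319448] [ 0.028 -0.005  1.166]
```

```bash
python3 -m creep '[[[0.02,0,0.4],0,0.3],[[0.02,0,0.8],0,0.3],[[0.02,0,1.15],0,0.3],[[0.02,0,1.15],0,0.3],[[0.02,0,1.15],0,0.3],[[0.02,0,1.15],0,0.3]]'; python3 - <<'E'
from h import *
c=cam('wrist'); save(c,'w31.png',k=1.5); T=pose(); print(w2b(T[:3,3]),go(*b2w(-.075,-.0018),.082))
E
```

```text
time_s: 60.1
ee_pos: [0.4979, 0.0587, 0.1101]
eef_rot: [3.14, 0.0, 1.618]
force: [-0.1, 0.3, -0.2]
grip_width: 0.0352
[-0.07426644 -0.0012956 ] [-0.01  -0.016  0.561]
```

View pics/w31.png

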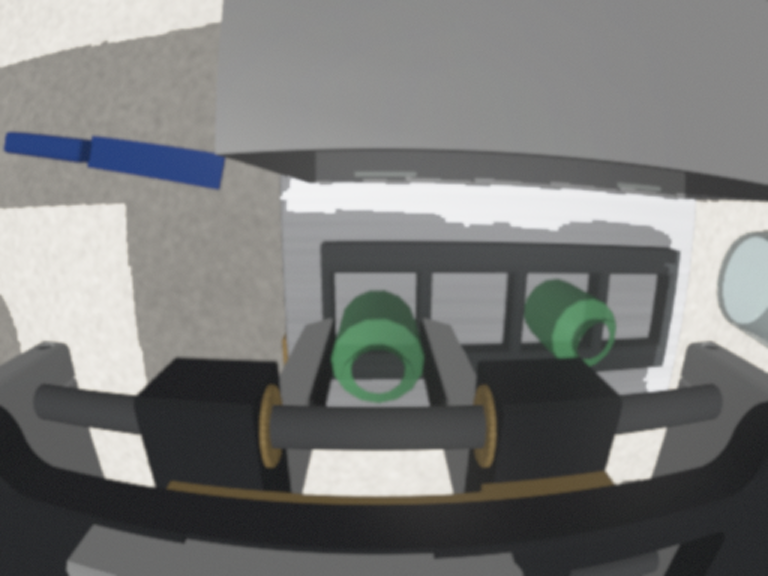

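```bash
python3 -m creep '[[[-0.01,-0.016,0.1],0,0.3],[[-0.01,-0.016,0.2],0,0.3],[[-0.01,-0.016,0.3],0,0.3],[[-0.01,-0.016,0.38],0,0.3],[[-0.01,-0.016,0.38],0,0.3],[[-0.01,-0.016,0.38],0,0.3]]'; python3 fr.py; python3 -m creep '[[[0,0,0.08],0,0.3],[[0,0,0.15],0,0.3],[[0,0,0.18],0,0.3],[[0,0,0.18],0,0.3],[[0,0,0.18],0,0.3]]'; python3 fr.py
```

```text
time_s: 60.75
ee_pos: [0.4965, 0.0585, 0.09]
eef_rot: [-3.141, 0.0, 1.618]
force: [0.4, 0.2, -0.7]
grip_width: 0.0351
F world [ 0.18  0.25 -0.57] std [0.21 0.33 0.49] block xy [-0.0755 -0.0015] tcp [0.4966 0.0585 0.0902]
time_s: 61.45
ee_pos: [0.4964, 0.0585, 0.0815]
eef_rot: [-3.141, 0.0, 1.618]
force: [-6.0, 1.0, 10.7]
grip_width: 0.0354
F world [-5.48  0.15 10.76] std [0.42 0.52 0.4 ] block xy [-0.0756 -0.0015] tcp [0.4964 0.0585 0.0816]
```

```bash
python3 -m creep '[[[0,0,-0.01],0,0.3],[[0,0,-0.01],0,0.3]]'; python3 fr.py;  python3 -m creep '[[[0,0,0],0,0.6],[[0,0,0],0,0.6],[[0,0,0],0,0.6],[[0,0,0],0,0.6],[[0,0,0],0,0.6],[[0,0,-0.4],0,0.6],[[0,0,-1],0,0.6],[[0,0,-1.7],0,0.8],[[0,0,-2.4],0,0.8],[[-0.8,0,-2.4],0,0.8],[[-1.2,0,-2.4],0,0.8],[[-1.2,0,-2.4],0,0.8]]'; python3 - <<'E'
from h import *
c=cam('wrist'); save(c,'w32.png',k=1.5); T=pose(); print(T[:3,3])
c=cam('top'); save(c,'t32.png',(185,150,265,240),8)
E
python3 cov.py side
```

```text
time_s: 61.85
ee_pos: [0.4965, 0.0585, 0.0816]
eef_rot: [-3.142, 0.0, 1.618]
force: [-2.1, 0.4, 2.9]
grip_width: 0.0355
F world [-2.24 -0.33  3.9 ] std [0.62 0.57 0.7 ] block xy [-0.0755 -0.0015] tcp [0.4965 0.0585 0.0816]
time_s: 63.25
ee_pos: [0.4994, -0.0031, 0.2017]
eef_rot: [3.141, 0.0, 1.616]
force: [-0.1, -0.0, 0.0]
grip_width: 0.0753
[ 0.49930098 -0.00198272  0.20150746]
side theta 1.6400000000000001 2053 3001
```

View pics/w32.png

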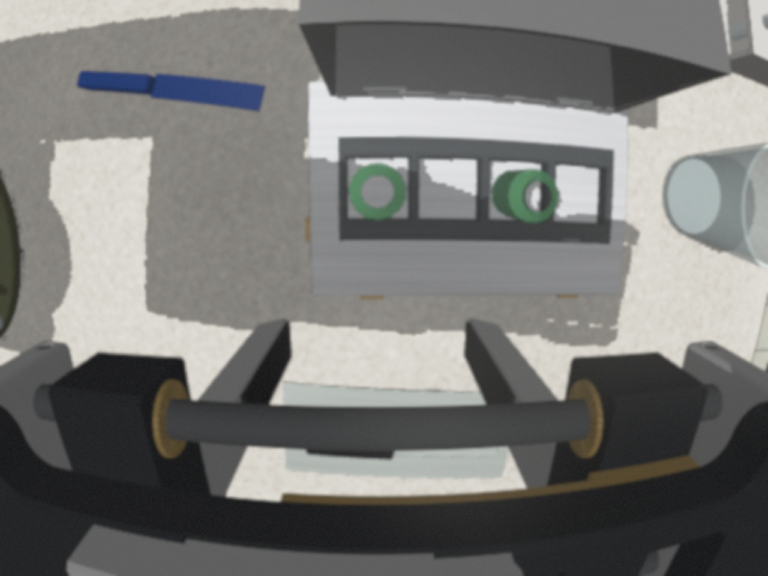

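View pics/t32.png

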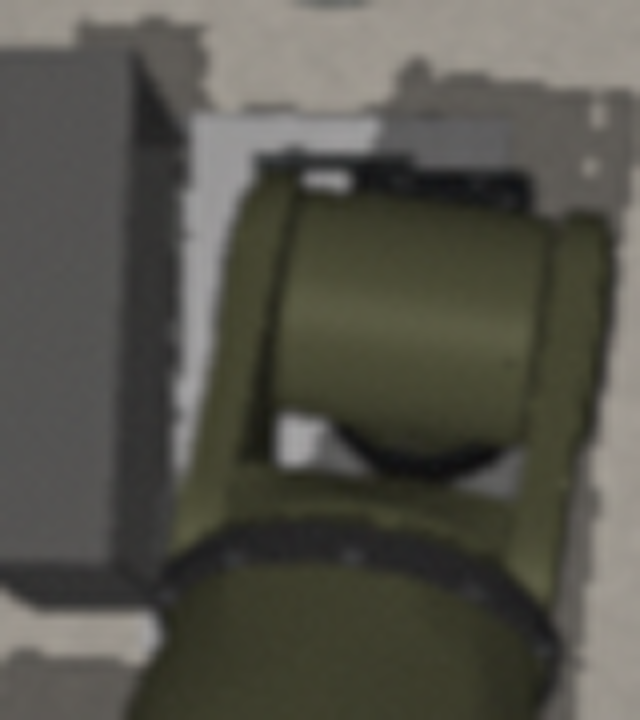

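```bash
python3 - <<'E'
from h import *
c=cam('wrist')
for u,v,z in ((378,191,.102),(378,192,.084),(541,196,.102),(524,196,.084)): print(w2b(onz(c,u/1.5,v/1.5,z)).round(4))
print(go(*b2w(0,.02),.30))
E
```

```text
[-0.0743  0.0001]
[-0.0742 -0.001 ]
[ 0.025  -0.0004]
[ 0.0199 -0.0014]
[ 1.614  1.512 -1.972]
```

```bash
python3 - <<'E'
from h import *
print(pose()[:3,3],go(*b2w(0,-.06),.30),go(*b2w(0,.195),.30))
E
```

```text
[ 0.4992787  -0.00064656  0.20142046] [ 0.014  1.511 -1.972] [ 5.114  1.516 -1.971]
```

```bash
python3 -m creep '[[[0,0,-0.9],0,0],[[0,0.3,-1.97],0,0],[[0,1.1,-1.97],0,0],[[0.7,1.52,-1.97],0,0],[[1.5,1.52,-1.97],0,0],[[2.3,1.52,-1.97],0,0],[[3.1,1.52,-1.97],0,0],[[3.9,1.52,-1.97],0,0],[[4.7,1.52,-1.97],0,0],[[5.11,1.52,-1.97],0,0],[[5.11,1.52,-1.97],0,0],[[5.11,1.52,-1.97],0,0]]' 20; python3 -m creep '[[[0,0,0],0,0],[[0,0,0],0,0]]'; python3 - <<'E'
from h import *
T=pose();print(T[:3,3],w2b(T[:3,3]),go(*b2w(0,.195),.172))
c=cam('side'); save(c,'s33.png',k=1.5)
E
```

```text
time_s: 64.65
ee_pos: [0.5627, 0.258, 0.2997]
eef_rot: [-3.141, 0.0, 1.62]
force: [0.3, -1.5, -0.1]
grip_width: 0.0004
time_s: 64.85
ee_pos: [0.5633, 0.2566, 0.3002]
eef_rot: [3.141, 0.0, 1.617]
force: [-0.4, 0.4, -0.3]
grip_width: 0.0004
[0.56328801 0.25655666 0.30021066] [0.00048707 0.19314814] [ 0.037 -0.01   2.564]
```

View pics/s33.png

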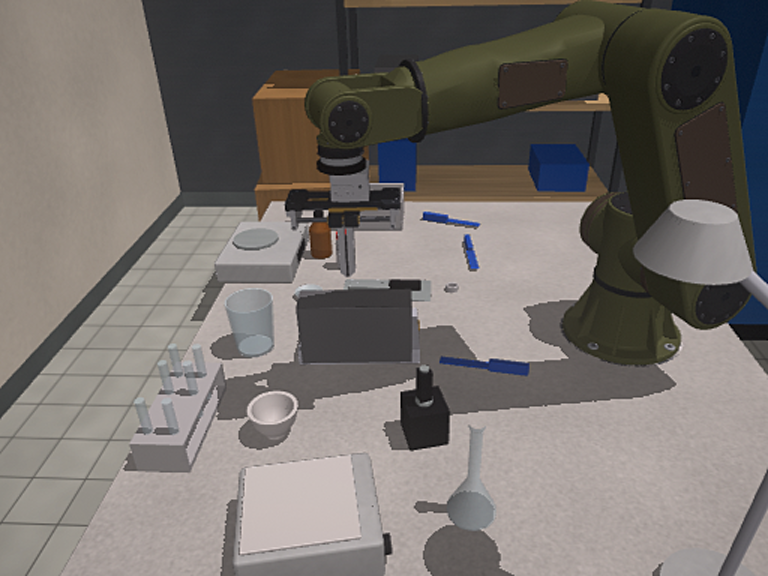

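Clear. I lower behind the cover, then start the closing arc.

```bash
python3 -m creep '[[[0.03,0,0.7],0,0],[[0.03,0,1.5],0,0],[[0.03,0,2.2],0,0],[[0.03,0,2.56],0,0],[[0.03,0,2.56],0,0],[[0.03,0,2.56],0,0]]'; python3 fr.py; python3 -m creep '[[[-0.3,0,0],0,0],[[-0.6,0,0],0,0],[[-0.9,0,0],0,0],[[-1.1,0,-0.08],0,0],[[-1.3,0,-0.18],0,0],[[-1.5,0,-0.26],0,0],[[-1.7,0,-0.33],0,0],[[-1.7,0,-0.33],0,0]]'; python3 fr.py; python3 cov.py side; python3 - <<'E'
from h import *
c=cam('side'); save(c,'s34.png',(150,110,330,260),4)
E
```

```text
time_s: 65.5
ee_pos: [0.5635, 0.2587, 0.1731]
eef_rot: [3.141, -0.0, 1.618]
force: [0.7, 0.3, 0.9]
grip_width: 0.0007
F world [-0.06 -0.02  0.67] std [0.6  0.26 0.68] block xy [0.0008 0.1956] tcp [0.5635 0.259  0.1735]
time_s: 66.5
ee_pos: [0.5675, 0.1729, 0.1893]
eef_rot: [3.141, 0.0, 1.617]
force: [-0.7, -0.4, -0.5]
grip_width: 0.0007
F world [-0.44  0.29 -0.3 ] std [0.36 0.48 0.37] block xy [0.0004 0.1108] tcp [0.567  0.1742 0.1884]
side theta 1.35 2529 3148
```

View pics/s34.png

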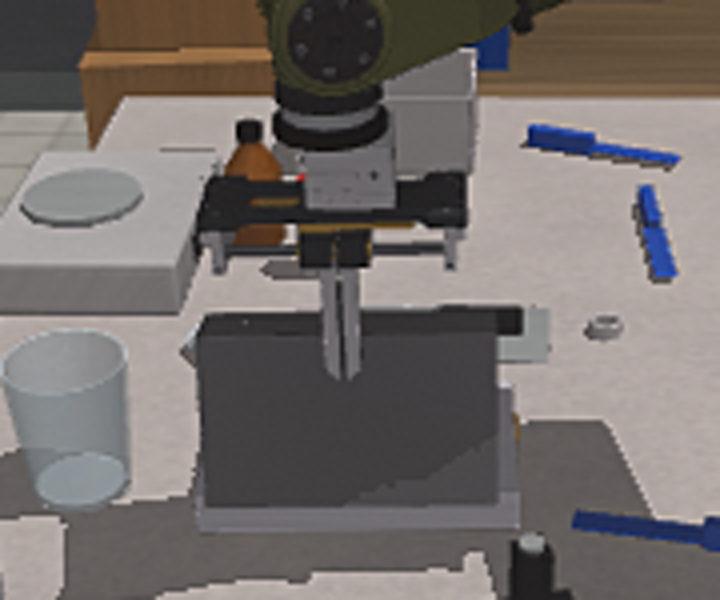

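```bash
python3 -m creep '[[[-0.2,0,-0.04],0,0],[[-0.38,0,-0.07],0,0],[[-0.63,0,-0.09],0,0],[[-0.88,0,-0.09],0,0],[[-1.13,0,-0.06],0,0],[[-1.38,0,-0.01],0,0],[[-1.62,0,0.07],0,0],[[-1.86,0,0.17],0,0],[[-2.08,0,0.29],0,0],[[-2.28,0,0.43],0,0],[[-2.28,0,0.43],0,0]]'; python3 fr.py; python3 cov.py side top
```

```text
time_s: 67.9
ee_pos: [0.5722, 0.0589, 0.1657]
eef_rot: [-3.14, 0.0, 1.617]
force: [0.4, -0.1, 0.2]
grip_width: 0.0003
F world [0.38 0.05 0.26] std [0.46 0.32 0.11] block xy [ 0.0006 -0.0031] tcp [0.5726 0.0605 0.1672]
side theta 0.4 2080 2763
top theta 0.03 68 260
```

```bash
python3 -m creep '[[[-0.13,0,0.11],0,0],[[-0.25,0,0.22],0,0],[[-0.37,0,0.35],0,0],[[-0.48,0,0.47],0,0],[[-0.58,0,0.6],0,0],[[-0.64,0,0.7],0,0],[[-0.66,0,0.74],0,0],[[-0.66,0,0.74],0,0]]'; python3 fr.py; python3 cov.py side
```

```text
time_s: 69.0
ee_pos: [0.574, 0.0271, 0.1298]
eef_rot: [-3.141, -0.0, 1.618]
force: [-0.5, 0.4, -0.4]
grip_width: 0.0006
F world [0.05 0.41 0.24] std [0.37 0.63 0.54] block xy [ 0.0005 -0.0363] tcp [0.5741 0.0274 0.1302]
side theta 0.03 1404 2221
```

```bash
python3 -m creep '[[[0,0,0.02],0,0],[[0,0,0.02],0,0],[[0,0,0.02],0,0]]'; python3 fr.py; python3 -m creep '[[[0,0,0.02],0,0],[[0,0,0.02],0,0],[[0,0,0.02],0,0]]'; python3 fr.py
```

```text
time_s: 69.55
ee_pos: [0.5742, 0.0273, 0.1293]
eef_rot: [3.141, -0.0, 1.618]
force: [0.1, 0.5, 3.0]
grip_width: 0.0005
F world [-0.41  0.98  3.15] std [0.51 0.49 0.14] block xy [ 0.0006 -0.0364] tcp [0.5742 0.0273 0.1293]
time_s: 70.05
ee_pos: [0.5743, 0.0272, 0.1291]
eef_rot: [3.141, -0.0, 1.618]
force: [-4.5, 0.6, 14.0]
grip_width: 0.0004
F world [-4.78  1.07 13.15] std [0.2  0.78 0.59] block xy [ 0.0006 -0.0364] tcp [0.5742 0.0273 0.1291]
```

The force now rises against a hard stop, so the cover is shut. I retreat and check everything.

```bash
python3 -m creep '[[[0,0,-0.8],0,0],[[0,0,-1.6],0,0],[[0,0,-2.4],0,0],[[-0.8,0,-3],0,0],[[-1.6,-0.5,-3],0,0],[[-2.4,-1.2,-3],0,0],[[-3.2,-2,-3],0,0],[[-3.8,-2.8,-3],0,0],[[-3.8,-3.4,-3],0,0],[[-3.8,-3.4,-3],0,0],[[-3.8,-3.4,-3],0,0]]'; python3 cov.py side top; python3 - <<'E'
from loc import *
c=cam('top'); save(c,'t40.png',k=1.5)
c2=cam('side'); save(c2,'s40.png',k=1.5); save(c2,'s40c.png',(180,130,340,310),4)
for n,cc in (('top',c),('side',c2)):
    P=cloud(cc); m=zone(cc,P,(.35,.5,.27,.4),.135,.15); print(n,'probe top',np.median(P[m],0),m.sum())
    m=zone(cc,P,(.4,.6,-.25,-.1),.02,.035)
    if m.sum(): m=rect(m); print(n,'handle',minrect(cc,m,.026),np.median(P[m],0))
    m=zone(cc,P,(.46,.68,-.01,.13),.1,.12); p=P[m]; A=np.c_[p[:,:2]-BC,np.ones(len(p))]; print('cover plane',np.linalg.lstsq(A,p[:,2],rcond=None)[0])
E
```

```text
time_s: 71.35
ee_pos: [0.4131, -0.171, 0.2783]
eef_rot: [3.141, 0.0, 1.617]
force: [1.7, 0.7, -0.3]
grip_width: 0.0004
side theta 0.03 1438 2151
top theta 0.02 1858 2203
top probe top [0.43405986 0.33394669 0.14384216] 49
top handle ((501.6653747558594, -164.7947540283203), (1.5916364192962646, 8.14152717590332), 66.44903564453125) [ 0.50184184 -0.16562799  0.02746173]
cover plane [ 0.00218159 -0.00033696  0.10988291]
side probe top [0.4349957  0.34071903 0.14372229] 73
side handle ((483.4284362792969, -164.2209930419922), (74.64604187011719, 22.40557098388672), 1.017838716506958) [ 0.48691634 -0.165961    0.02496896]
cover plane [ 0.00361076 -0.01469282  0.1099873 ]
```

View pics/t40.png

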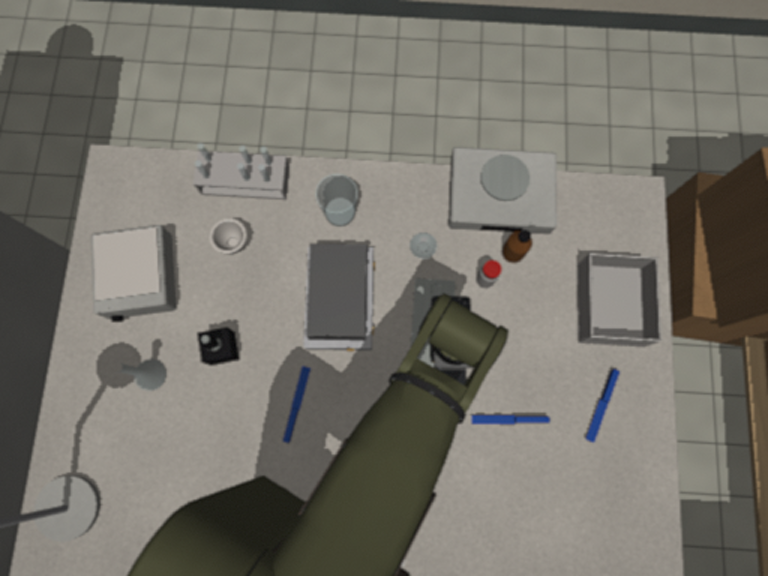

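View pics/s40c.png

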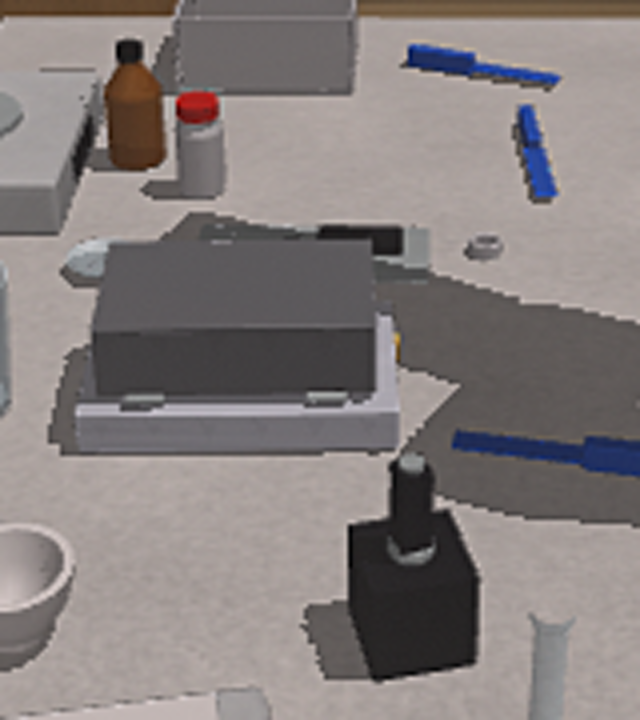

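```bash
python3 - <<'E'
from h import *
c=cam('wrist'); save(c,'w40.png',k=1.5)
print(ctrl.hand_in())
E
```

```text
the job is handed in; nothing more can be done
None
```

View pics/w40.png

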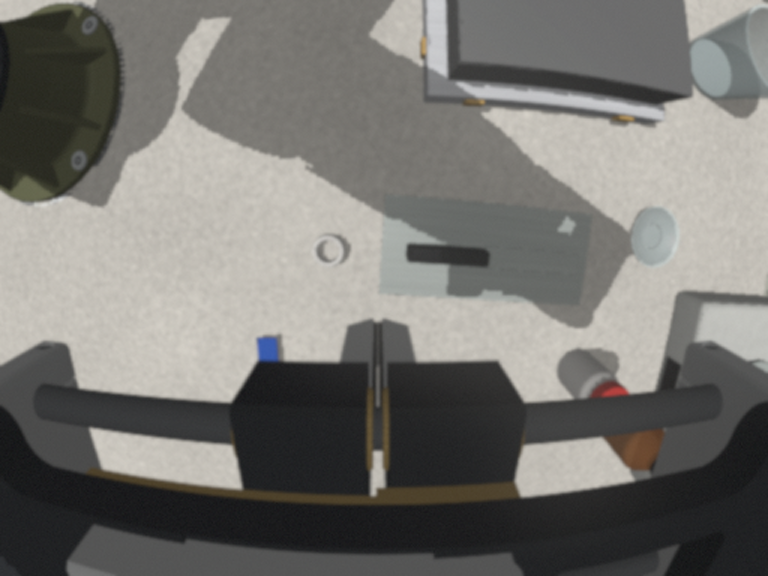

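All the steps were carried out in order and the job is handed in at about 71 s; no verdict was given.

- **Pads:** I touched the three brass pads in order with about 2.5 N, 3 N and 3 N. Then I put the probe back upright in its stand.
- **Cover opened:** I pried the edge up about 4 cm with the spatula, to roughly 0.3 rad. I then opened it fully with the blade, to about 1.63 rad, and laid the spatula back on its tray. The spatula had been knocked a few centimetres before I reached it, so I found it again first.
- **Bottles:** Two green bottles were on the bench, and I saw no others. They stand in the pockets at x = +25 mm and x = -75 mm, measured within about 1 mm of centre. The second one met the pocket floor with about 11 N before release, and looked upright afterwards.
- **Cover closed:** I pushed it shut onto its hard stop with about 13 N.

**Last checks:**
- The probe top is at 144 mm (143 expected).
- The spatula lies flat on the tray.
- The other glassware looks where it was in the first pictures.
- The arm is clear of everything.

**Disagreement:** my image-based estimate of the cover angle read 0.02 to 0.03 rad, right at the limit. The cover-top height (110 mm), the fingertip height at the stop and the top camera's plane fit all say it is shut. The side camera's plane fit alone showed a slope of about 0.015.

**Not measured:** the contact force between spatula and cover while prying. I judged it only from the cover rising with the blade.

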